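# Load the deburring finisher: castings first, then media by the scoop

## Robot

A 7-joint arm with a two-finger parallel gripper is mounted at the origin on the work surface. World frame = base frame: x ahead of the robot, y to its left, z up, the work surface at z = 0. Lengths are in m, angles in rad, forces in N, time in s.
With the tool pointing down it reaches from about 0.425 to 0.875 m from the base axis. Payload 4.7 kg.
Tool frame: the origin (TCP) lies at the very end of the fingers, on their centre line; the grasp point (between the pads) lies 19 mm behind it; z points along the fingers, y is the direction in which the jaws open and shut (so a half turn about z gives the same grasp; the last joint's range is limited). The gripper opens to 87 mm and grips with 3 to 60 N. Pads are 19 mm wide; open, the fingers measure 117 mm over their backs; the gripper's body (75 mm by 190 mm) begins 51 mm behind the grasp point.
Start: joints at [1.16, 0.321, -0.07, 1.45, 0.023, 1.371, -0.057], TCP at [0.268, -0.592, 0.223] pointing down, gripper open.
Joint ranges: [-2.86, 2.86], [-0.3, 2.09], [-1.38, 1.24], [0.06, 2.45], [-1.56, 4.7], [0.09, 2.05], [-2.69, 2.69]. Speed limits (rad/s): [2.57, 2.57, 3.14, 3.14, 3.14, 3.14, 3.14].

## Interface

Orientations are given as a rotation vector (axis times angle).
In Python, from plant import state, read_camera, job_done gives the robot as it stands.
- The arm moves only by the tool jog_arm, never from a script. Its argument "steps" is one flat list of numbers, 7 for each row, row after row: the turn, a rotation vector about the tool's x, y, z in degrees, then the shift along the tool's x, y, z in cm, then the finger opening in cm, from 0 to 8.7. In form: [ax, ay, az, dx, dy, dz, claw, ax, ay, az, dx, dy, dz, claw, ...]. A call has 1 to 20 rows; each row is the pose to reach, as a shift and turn from the pose commanded when the call began, along the tool's axes at that moment; what a row does not reach only later rows make up. A row lasts 1/10 s, in which the tool goes at most 50 mm and 8.59 degrees, less where a joint would pass 70% of its speed; a pose out of reach is approached as far as the arm can. A call with a gripper value outside its range is refused whole. The fingers move at their own pace and stop on an object; "newtons" is the grip in N (left out, the last holds). Time passes only in rows, so rows that repeat a pose let the fingers close. It gives the time, the measured TCP pose, the force and the opening at its end, in the units of the state.
- state(): the state, without advancing time (a new reading comes with each control period).
- read_camera(name): name is "side" or "top" or "wrist"; returns a dict with "image" (384x512x3 uint8, red, green, blue), "z_map" (384x512 float32, m along the optical axis (not along the pixel's ray), 0 where there is no reading), "mtx" (3x3 intrinsics, pixels), "R" (3x3) and "t" (3): a world point X has camera coordinates R X + t. Camera axes: x right, y down, z forward; pixel columns grow to the right and rows downward; lengths in m; the calibration is good to about 2 mm. A picture is of the moment at which its call begins.
- job_done(): hands the job in, once; it reports no verdict.
The state is a dict: "time_s": time; "q": joint angles; "dq": joint speeds; "effort": joint torques, N m; "position": TCP position; "eef_rot": TCP orientation; "contact_force": force on the tool from outside, world axes, zero at the start; "torque": the same for the moment, N m; "width": opening from 0.0 (shut) to 1.0 (fully open).
Only numpy, scipy, OpenCV 4.12 (cv2) and the standard library are available. Lean on these libraries where they do the work, as an engineer would, in place of code of your own. Each camera call takes 0.05 s, during which the arm holds its last target.

## Task

Load the finisher for a deburring run: first take every bare steel hub from the catch tray and stand it boss up in the blue tote, then use the scoop to transfer all the orange media chips from the grey bin into the tote (no fingers on chips in the bin; a chip spilled elsewhere may be picked up by hand). Lay the scoop back flat on its black mat, with the tote loaded, and then press the green start button fully; leave the red master hub and the other things on the bench where they are.

Things in the scene. Friction and masses are not known exactly. Their poses are not given: they have to be found in the camera images.
- hub1: finished hub casting, bare steel (hub1..hub5 alike; 4 or 5 present): flange disc 64 mm diameter x 12 mm thick with a boss 36 mm diameter on top, overall height 44 mm, 250 g. Origin: centre of the flange's underside; z along the boss. They stand in the catch tray, boss up
- hub2: hub casting like hub1
- hub3: hub casting like hub1
- hub4: hub casting like hub1
- hub5: hub casting like hub1
- chip1: orange chunky finishing-media chip (chip1..chip8 alike; 5 to 8 present): hexagonal block 20 mm across flats, 18 mm thick, 14 g, both ends bevelled to flats 11 mm wide. Origin: its centre; z its axis. They lie in the grey media bin
- chip2: media chip like chip1
- chip3: media chip like chip1
- chip4: media chip like chip1
- chip5: media chip like chip1
- chip6: media chip like chip1
- chip7: media chip like chip1
- chip8: media chip like chip1
- scoop: steel scoop, 300 g: floor 104 (x=-50 to +54, lip) x 82 (y) x 2.5 mm, mouth to +x. Side walls 3 mm thick, 36 mm high, from x=-50 to +12; in front of them rims taper from 16 mm high down to the thin lip. Back wall and post behind to x=-61. Red handle bar along x over the floor, x=-61 to +32, 16 mm thick (y), z=54 to 80. Origin: underside of the floor; z up. Centre of mass near (-15, 0, 35)
- mat: black rubber mat where the scoop lives, 160 (x) x 200 (y) x 4 mm, fixed. Origin: centre of its underside; its top is 4 mm up
- tote_in (a point): centre of the inner floor (z=31 mm) of the open blue tote clamped on the finisher: inside 180 (x) x 260 (y) mm, walls 5 mm thick and rising 79 mm above this floor (rim at z=110 mm). Axes: those of the tote; a green motor housing 115 mm high stands behind its +x wall. Fixed
- tray_in (a point): centre of the inner floor (z=4 mm) of the steel catch tray: inside 242 (x) x 150 (y) mm, walls 4 mm thick, rim 24 mm above this floor. The outfeed chute rises from its +x end to 120 mm high at x=+247 to +277 mm. Fixed
- bin_in (a point): centre of the inner floor (z=4 mm) of the open grey media bin: inside 236 (x) x 94 (y) mm, walls 4 mm thick, rim 46 mm above this floor. Fixed. At the start the chips lie in its +x half
- start (a joint): travel of the green start button (m): 0 released, 0.006 fully pressed, springs back; about 5 N
- start_top (a point): centre of the top face of the green button (28 mm diameter), on a yellow box 60 x 60 x 40 mm; pressed straight down
- jar: bystander: amber jar with black cap, 52 mm diameter, 85 mm high, origin at its foot
- master: bystander: red-painted master hub, same shape as hub1; not to be loaded
- plug_gauge: bystander: brass plug gauge standing upright, 34 mm diameter, 90 mm high
- driver: bystander: screwdriver lying on the table, handle to its -x

How it is judged:
By the outcome, as a careful person would: the job done as asked, in the order asked, and still so for the second after the job is handed in, with the robot touching nothing.
Of hub1, hub2, hub3, hub4, hub5 only 4 to 5 are there at a start; the rules pass over those that are not, and their reading is None.
Of chip1, chip2, chip3, chip4, chip5, chip6, chip7, chip8 only 5 to 8 are there at a start; the rules pass over those that are not, and their reading is None.
At some moment in a run one of hub1, hub2, hub3, hub4, hub5, scoop may be knocked a few centimetres aside while the robot is not near it.
It also fails if it takes over 208 s, if anything falls off the work surface, if the arm or the gripper's body presses on something with over 40 N, if the wrist force passes 120 N, or if a joint passes its speed limit or range.

## Working session

There is one attempt and no reset: what is moved stays moved. The work goes in short steps, Python scripts to look and compute and a tool call to move; the robot and the scene stay as the last step left them, time stands still between calls to the robot, and variables do not carry over. Pictures are saved under pics/ and viewed, and the job is handed in when it is done.

Besides the shell and the picture viewer there is one more tool, called after "Call:" by a JSON object that holds its "method" and its "body". jog_arm: Moves the arm, as the interface text tells. Its arguments: {"type":"object","properties":{"steps":{"type":"array","items":{"type":"number"}},"newtons":{"type":"number"}},"required":["steps"]}

```bash
ls; mkdir -p pics; cat > h.py <<'E'
import numpy as np, cv2
from plant import state, read_camera, job_done
from scipy.spatial.transform import Rotation as Ro
def cap(name,fn=None):
    c=read_camera(name)
    if fn: cv2.imwrite('pics/'+fn,cv2.cvtColor(c['image'],cv2.COLOR_RGB2BGR))
    return c
def pts(c):
    z=c['z_map'];h,w=z.shape
    u,v=np.meshgrid(np.arange(w),np.arange(h))
    K=c['mtx'];X=np.stack([(u-K[0,2])/K[0,0]*z,(v-K[1,2])/K[1,1]*z,z],-1)
    return (X-c['t'])@c['R']
def ray(c,u,v,zp):
    K=c['mtx'];d=np.array([(u-K[0,2])/K[0,0],(v-K[1,2])/K[1,1],1.])@c['R']
    o=-c['R'].T@c['t'];return o+d*(zp-o[2])/d[2]
def proj(c,X):
    p=c['R']@np.asarray(X)+c['t'];p=c['mtx']@p;return p[:2]/p[2]
E
python3 - <<'E'
from h import *
for n in ['top','side','wrist']:
    c=cap(n,n+'0.png');np.savez('pics/'+n+'0.npz',**c);print(n,(-c['R'].T@c['t']).round(3),c['R'].round(2).tolist(),c['mtx'].round(0).tolist())
s=state();print(s)
E
```

```text
pics
top [0.18  0.004 1.485] [[0.01, -1.0, 0.01], [-0.98, -0.01, -0.18], [0.18, -0.01, -0.98]] [[466.0, 0.0, 259.0], [0.0, 466.0, 196.0], [0.0, 0.0, 1.0]]
side [0.139 0.77  0.954] [[-0.92, -0.4, 0.01], [-0.3, 0.67, -0.68], [0.27, -0.63, -0.73]] [[484.0, 0.0, 259.0], [0.0, 484.0, 189.0], [0.0, 0.0, 1.0]]
wrist [ 0.332 -0.563  0.383] [[0.41, -0.91, -0.0], [-0.88, -0.4, 0.25], [-0.23, -0.1, -0.97]] [[326.0, 0.0, 255.0], [0.0, 326.0, 196.0], [0.0, 0.0, 1.0]]
{'time_s': 0.15, 'q': array([ 1.16009199,  0.32167778, -0.07004226,  1.45137847,  0.02258393,
        1.3707968 , -0.05691316]), 'dq': array([ 0.00027613, -0.00167117, -0.00044482, -0.00306773,  0.00012249,
        0.00052209, -0.00076279]), 'effort': array([ 1.01920757e-04, -4.91796505e+01, -4.04487457e-01, -3.12874603e+01,
       -6.39176974e-02,  4.06167819e-02,  1.14056863e-04]), 'position': array([ 0.26766239, -0.591881  ,  0.22170433]), 'eef_rot': array([-3.06961351e+00, -6.61925116e-01,  6.14327216e-04]), 'contact_force': array([ 0.47743005, -0.34686575,  0.24229465]), 'torque': array([-0.02445242, -0.01983693,  0.00330825]), 'width': 0.9980633478704096}
```

View pics/top0.png

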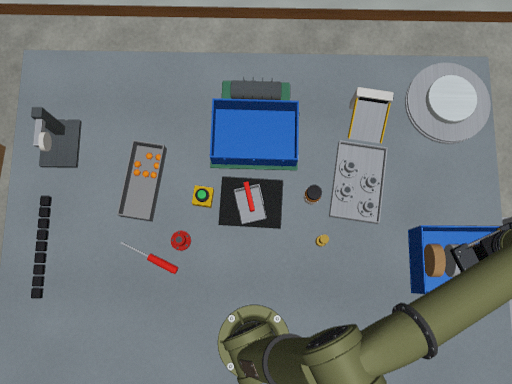

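View pics/side0.png

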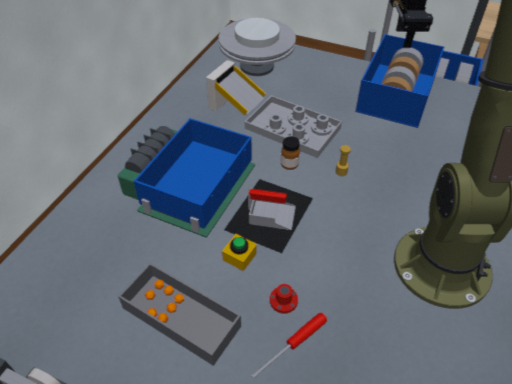

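View pics/wrist0.png

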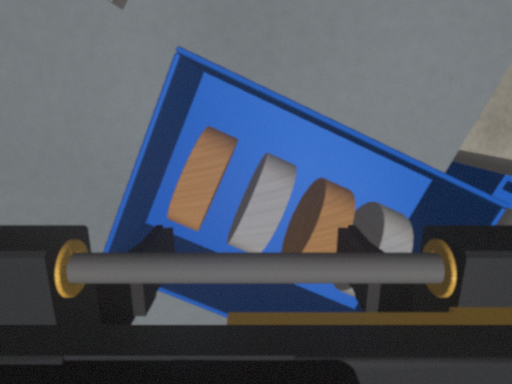

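The top view shows four hubs in the tray near (369,182), the tote at (255,133), the scoop at (250,203), the button at (202,195) and the chips near (147,164).

```bash
python3 - <<'E'
import cv2
a=cv2.imread('pics/top0.png')
cv2.imwrite('pics/z1.png',cv2.resize(a[75:235,205:405],None,fx=4,fy=4,interpolation=cv2.INTER_CUBIC)[:600])
cv2.imwrite('pics/z2.png',cv2.resize(a[130:285,110:230],None,fx=4,fy=4,interpolation=cv2.INTER_CUBIC)[:600])
b=cv2.imread('pics/side0.png')
cv2.imwrite('pics/z3.png',cv2.resize(b[90:250,200:350],None,fx=4,fy=4,interpolation=cv2.INTER_CUBIC)[:600])
E
cat > meas.py <<'E'
from h import *
c={k:np.load('pics/top0.npz')[k] for k in ['image','z_map','mtx','R','t']}
P=pts(c);im=c['image'].astype(int);hsv=cv2.cvtColor(c['image'],cv2.COLOR_RGB2HSV)
def blobs(m,mn=15):
    n,l,s,ce=cv2.connectedComponentsWithStats(m.astype(np.uint8))
    for i in range(1,n):
        if s[i,4]>=mn:
            q=P[l==i]; print(s[i],ce[i].round(1),np.median(q,0).round(3),'zrange',np.percentile(q[:,2],[2,98]).round(3))
H,S,V=[hsv[...,i].astype(int) for i in range(3)]
print('orange');blobs((H>5)&(H<18)&(S>180)&(V>150))
print('blue');blobs((H>100)&(H<125)&(S>150),300)
print('red');blobs(((H<4)|(H>174))&(S>150))
print('green');blobs((H>45)&(H<85)&(S>120))
print('yellow');blobs((H>18)&(H<30)&(S>150))
print('black');blobs((V<40)&(P[...,0]>0.3),100)
zz=P[...,2];print('tray tall');
m=(zz>0.034)&(zz<0.065)&(P[...,0]>0.35)&(P[...,1]<-0.2)&(P[...,1]>-0.5);blobs(m,8)
E
python3 meas.py
```

```text
orange
[146 153   6   6  27] [148.7 155.7] [0.578 0.346 0.02 ] zrange [0.012 0.024]
[156 155   4   5  17] [157.6 156.9] [0.575 0.316 0.02 ] zrange [0.016 0.025]
[135 161   6   6  26] [137.  163.8] [0.551 0.382 0.02 ] zrange [0.015 0.027]
[154 163   4   6  15] [155.5 165.4] [0.546 0.322 0.018] zrange [0.011 0.028]
[134 170   6   5  25] [136.4 172. ] [0.523 0.382 0.021] zrange [0.014 0.027]
[143 171   6   6  26] [145.3 173.4] [0.52  0.353 0.021] zrange [0.016 0.756]
[151 172   5   6  20] [152.9 174.6] [0.515 0.329 0.02 ] zrange [0.013 0.027]
blue
[ 210   98   89   68 5697] [254.2 131.8] [0.659 0.005 0.033] zrange [0.025 0.112]
[ 408  225   92   69 2382] [437.2 249.8] [ 0.313 -0.551  0.025] zrange [0.    0.124]
red
[244 181  10  31 142] [248.6 195.5] [0.44  0.019 0.084] zrange [0.077 0.089]
[171 231  20  19 236] [180.6 240.4] [0.305 0.228 0.015] zrange [0.005 0.049]
[147 254  31  20 228] [162.2 263.3] [0.235 0.285 0.024] zrange [0.014 0.03 ]
green
[197 190   9   9  72] [201.2 194.1] [0.447 0.168 0.061] zrange [0.047 0.066]
yellow
[348  98  10  40  76] [352.3 117.1] [ 0.7   -0.307  0.076] zrange [0.041 0.11 ]
[380 103  10  40  75] [384.7 122.4] [ 0.684 -0.41   0.075] zrange [0.046 0.107]
[192 186  22  22 241] [202.7 196.8] [0.437 0.163 0.04 ] zrange [0.013 0.053]
[316 236  12  10  61] [320.1 240.8] [ 0.305 -0.201  0.035] zrange [0.018 0.094]
black
[ 219  177   63   51 1412] [250.3 202.2] [0.433 0.008 0.004] zrange [-0.002  0.011]
tray tall
[351  97   4   9  20] [352.1 101.8] [ 0.759 -0.313  0.05 ] zrange [0.035 0.063]
[348 116  37  27 658] [366.7 128.7] [ 0.669 -0.359  0.05 ] zrange [0.035 0.064]
[345 160  12  12 109] [350.5 165.1] [ 0.549 -0.302  0.048] zrange [0.036 0.056]
[367 175  12  12 111] [372.2 180.3] [ 0.5   -0.37   0.047] zrange [0.036 0.054]
[341 184  12  12 107] [346.7 189.5] [ 0.47  -0.289  0.047] zrange [0.036 0.057]
[364 200  12  12 109] [369.5 205.1] [ 0.42  -0.359  0.048] zrange [0.037 0.055]
```

View pics/z1.png

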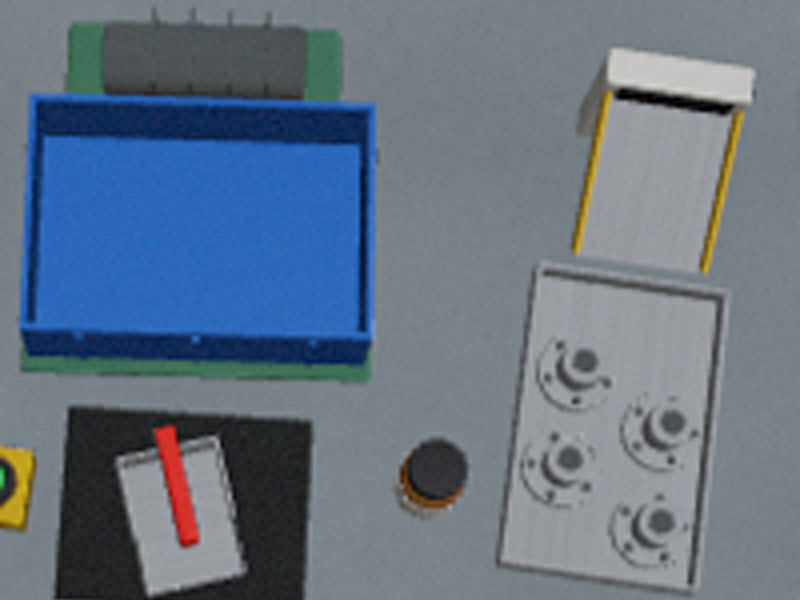

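View pics/z2.png

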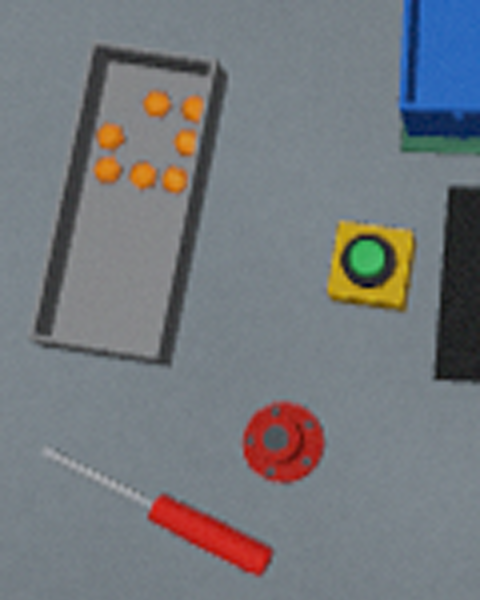

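View pics/z3.png

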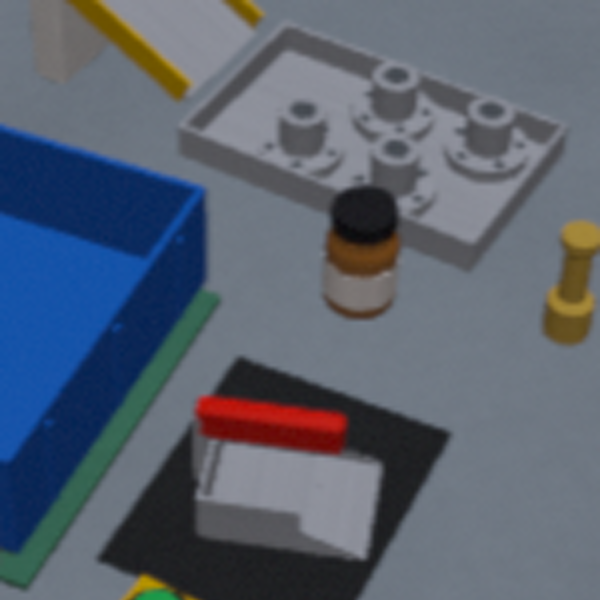

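Zoomed views: tote rim corners, tray rim corners and bin rim corners are readable; four steel hubs, seven chips, scoop mouth pointing towards the robot. I'll turn these into poses.

```bash
cat > m2.py <<'E'
from h import *
c={k:np.load('pics/top0.npz')[k] for k in ['image','z_map','mtx','R','t']}
def q(name,pp,off,z):
    X=np.array([ray(c,off[0]+(a+.5)/4-.5,off[1]+(b+.5)/4-.5,z) for a,b in pp])
    print(name,X[:,:2].round(3).tolist(),'ctr',X.mean(0).round(4),'sides',[round(float(np.linalg.norm(X[i]-X[(i+1)%4])),3) for i in range(4)],
     'ang',[round(float(np.degrees(np.arctan2(*(X[(i+1)%4]-X[i])[[1,0]]))),1) for i in range(4)])
q('tote',[(30,95),(377,103),(373,338),(20,327)],(205,75),.11)
q('tray',[(538,262),(728,290),(693,592),(498,565)],(205,75),.028)
q('bin',[(97,45),(224,65),(170,362),(35,340)],(110,130),.05)
hsv=cv2.cvtColor(c['image'],cv2.COLOR_RGB2HSV);H,S,V=[hsv[...,i].astype(int) for i in range(3)]
red=(((H<4)|(H>174))&(S>150)).astype(np.uint8);red[:, :230]=0
ys,xs=np.nonzero(red);X=np.array([ray(c,a,b,.084) for a,b in zip(xs,ys)])[:,:2]
m=X.mean(0);w,v=np.linalg.eigh(np.cov((X-m).T));d=v[:,1]*-np.sign(v[0,1]);t=(X-m)@d
print('handle ctr',m.round(4),'dir',d.round(3),np.degrees(np.arctan2(d[1],d[0])).round(1),'len',t.min().round(3),t.max().round(3), 'width',np.ptp((X-m)@v[:,0]).round(3))
g=((H>45)&(H<85)&(S>120)).astype(np.uint8);g[:,:190]=0;g[:,212:]=0;ys,xs=np.nonzero(g);print('btn',ray(c,xs.mean(),ys.mean(),.06).round(4))
P=pts(c);print('btn z',np.median(P[193:197,199:204,2]).round(4), 'hubtops')
b0=(((H>5)&(H<18)&(S>180)&(V>150))).astype(np.uint8)
for (a,b) in [(587,359),(672,421),(569,457),(662,520)]:
    print(ray(c,205+(a+.5)/4-.5,75+(b+.5)/4-.5,.048).round(4))
E
python3 m2.py
```

```text
tote [[0.741, 0.137], [0.739, -0.133], [0.549, -0.129], [0.555, 0.14]] ctr [0.6461 0.0038 0.11  ] sides [0.271, 0.189, 0.269, 0.187] ang [-90.5, 178.7, 88.9, -0.7]
tray [[0.637, -0.272], [0.615, -0.426], [0.368, -0.389], [0.388, -0.235]] ctr [ 0.502  -0.3305  0.028 ] sides [0.156, 0.251, 0.155, 0.252] ang [-98.0, 171.3, 82.7, -8.5]
bin [[0.619, 0.389], [0.604, 0.287], [0.365, 0.318], [0.381, 0.423]] ctr [0.4921 0.3539 0.05  ] sides [0.103, 0.241, 0.106, 0.24] ang [-98.5, 172.7, 81.3, -8.1]
handle ctr [ 0.4371 -0.0127] dir [-0.176 -0.984] -100.1 len -0.054 0.688 width 0.475
btn [0.4505 0.1666 0.06  ]
btn z 0.0616 hubtops
[ 0.551  -0.3055  0.048 ]
[ 0.5013 -0.3717  0.048 ]
[ 0.4712 -0.2892  0.048 ]
[ 0.4217 -0.361   0.048 ]
```

Sizes agree with the given ones (tote 190x270, tray 250x158, bin 244x102 outer). Now a helper that works out moves.

```bash
cat >> h.py <<'E'
def down(psi,tilt=0):
    p=np.radians(psi);y=np.array([np.cos(p),np.sin(p),0]);z=np.array([0,0,-1.]);R=np.stack([np.cross(y,z),y,z],1)
    return R
def rel(wps,s=None):
    s=s or state();R0=Ro.from_rotvec(s['eef_rot']).as_matrix();p0=s['position']
    print('t',round(s['time_s'],2),'p',p0.round(4),'psi',np.degrees(np.arctan2(R0[1,1],R0[0,1])).round(1),'z',R0[:,2].round(3),'q',s['q'].round(2),'F',s['contact_force'].round(1),'w',round(s['width']*8.7,2))
    for p,R in wps:
        if not isinstance(R,np.ndarray): R=down(R)
        rv=np.degrees(Ro.from_matrix(R0.T@R).as_rotvec());d=R0.T@(np.array(p)-p0)*100
        print(' turn',rv.round(1),'shift',d.round(2))
E
python3 - <<'E'
from h import *
rel([((.45,-.45,.2),-45),((.551,-.3055,.14),-29),((.551,-.3055,.022),-29)])
E
```

```text
t 0.15 p [ 0.2677 -0.5919  0.2217] psi -65.7 z [-0.001  0.001 -1.   ] q [ 1.16  0.32 -0.07  1.45  0.02  1.37 -0.06] F [ 0.5 -0.3  0.2] w 8.68
 turn [ -0.1  -0.  -20.7] shift [22.46 -5.41  2.18]
 turn [ -0.1  -0.  -36.7] shift [ 37.62 -14.4    8.19]
 turn [ -0.1  -0.  -36.7] shift [ 37.62 -14.39  19.99]
```

Call:
{"method": "jog_arm", "body": {"steps": [0,0,-8,10,-2.5,1,6,0,0,-16,18,-5,2,6,0,0,-24,25,-8,4,6,0,0,-32,32,-12,6,6,0,0,-36.7,37.6,-14.4,8.2,6,0,0,-36.7,37.6,-14.4,8.2,6,0,0,-36.7,37.6,-14.4,8.2,6,0,0,-36.7,37.6,-14.4,8.2,6,0,0,-36.7,37.6,-14.4,8.2,6], "newtons": 30}}

```text
time_s: 1.05
position: [0.5547, -0.298, 0.1388]
eef_rot: [-2.695, -1.606, -0.005]
contact_force: [0.2, 0.8, -0.8]
width: 0.689
```

```bash
python3 - <<'E'
from h import *
rel([])
c=cap('wrist','w1.png');np.savez('pics/w1.npz',**c)
print(proj(c,[.551,-.3055,.048]),proj(c,[.5013,-.3717,.048]))
c=cap('top','t1.png')
E
```

```text
t 1.05 p [ 0.5547 -0.298   0.1388] psi -28.4 z [ 0.     0.005 -1.   ] q [ 0.74  0.35 -0.36  1.6   0.12  1.22 -0.14] F [ 0.2  0.8 -0.8] w 5.99
[254.91683536 211.9925225 ] [240.98200123 301.98318846]
```

View pics/w1.png

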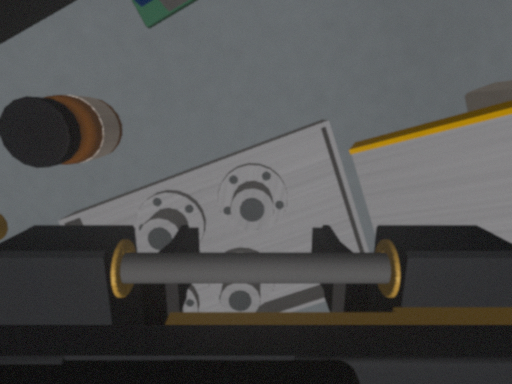

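View pics/t1.png

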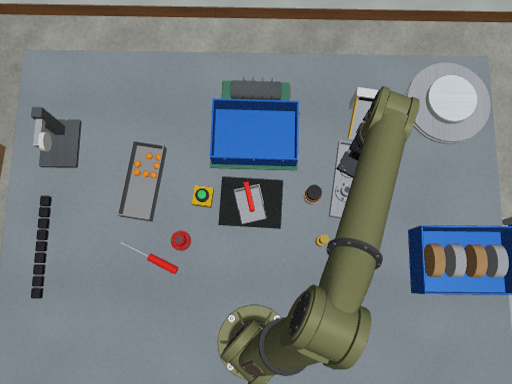

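Wrist view: hub boss hole at (252,209) versus predicted (255,212), so the estimate is good to about 2 mm.

```bash
python3 - <<'E'
from h import *
c=np.load('pics/w1.npz');h=ray(c,252,209,.048);print(h)
print(ray(c,239,299.5,.048),ray(c,161,239,.048))
rel([((h[0],h[1],.1388),-29),((h[0],h[1],.022),-29)])
E
```

```text
[ 0.55013303 -0.30216277  0.048     ]
[ 0.50096441 -0.36875943  0.048     ] [ 0.47158519 -0.28905153  0.048     ]
t 1.15 p [ 0.5524 -0.3026  0.1395] psi -28.6 z [-0.001  0.002 -1.   ] q [ 0.75  0.35 -0.35  1.6   0.13  1.22 -0.13] F [ 0.6 -0.4 -0.6] w 5.99
 turn [-0.1 -0.1  0.4] shift [-0.07 -0.22  0.07]
 turn [-0.1 -0.1  0.4] shift [-0.09 -0.2  11.75]
```

Call:
{"method": "jog_arm", "body": {"steps": [0,0,0,0.1,-0.15,4,6,0,0,0,0.1,-0.15,8,6,0,0,0,0.1,-0.15,10.5,6,0,0,0,0.1,-0.15,11.8,6,0,0,0,0.1,-0.15,11.8,6,0,0,0,0.1,-0.15,11.8,6,0,0,0,0.1,-0.15,11.8,2.5,0,0,0,0.1,-0.15,11.8,2.5,0,0,0,0.1,-0.15,11.8,2.5,0,0,0,0.1,-0.15,11.8,2.5,0,0,0,0.1,-0.15,11.8,2.5,0,0,0,0.1,-0.15,11.8,2.5], "newtons": 30}}

```text
time_s: 2.35
position: [0.5501, -0.3044, 0.0231]
eef_rot: [-2.706, -1.595, 0.001]
contact_force: [-3.7, 1.4, 5.3]
width: 0.406
```

```bash
python3 - <<'E'
from h import *
rel([((.55,-.304,.2),-29),((.6845,-.089,.2),-7.5),((.6845,-.089,.051),-7.5)])
E
```

```text
t 2.35 p [ 0.5501 -0.3044  0.0231] psi -29.0 z [-0.001 -0.    -1.   ] q [ 0.73  0.46 -0.33  1.7   0.17  1.01 -0.17] F [-3.7  1.4  5.3] w 3.54
 turn [-0.  0.  0.] shift [  0.02  -0.03 -17.69]
 turn [ -0.    0.  -21.5] shift [ 25.35   1.33 -17.7 ]
 turn [ -0.    0.  -21.5] shift [25.35  1.34 -2.8 ]
```

Call:
{"method": "jog_arm", "body": {"steps": [0,0,0,0,0,-4,2.5,0,0,0,0,0,-9,2.5,0,0,0,0,0,-14,2.5,0,0,0,2,0,-17,2.5,0,0,-7,6,0,-17.7,2.5,0,0,-14,10,0.5,-17.7,2.5,0,0,-21.5,14.5,1,-17.7,2.5,0,0,-21.5,19,1.3,-17.7,2.5,0,0,-21.5,23,1.3,-17.7,2.5,0,0,-21.5,25.35,1.3,-17.7,2.5,0,0,-21.5,25.35,1.3,-17.7,2.5,0,0,-21.5,25.35,1.3,-17.7,2.5,0,0,-21.5,25.35,1.3,-14,2.5,0,0,-21.5,25.35,1.3,-10,2.5,0,0,-21.5,25.35,1.3,-7,2.5,0,0,-21.5,25.35,1.3,-5,2.5,0,0,-21.5,25.35,1.3,-4,2.5,0,0,-21.5,25.35,1.3,-3.2,2.5,0,0,-21.5,25.35,1.3,-2.8,2.5,0,0,-21.5,25.35,1.3,-2.8,2.5]}}

```text
time_s: 4.35
position: [0.6847, -0.0894, 0.051]
eef_rot: [2.361, 2.071, 0.0]
contact_force: [0.9, 0.1, -3.0]
width: 0.406
```

```bash
python3 - <<'E'
from h import *
rel([((.6845,-.089,.049),-7.5),((.6845,-.089,.2),-7.5)])
E
```

```text
t 4.35 p [ 0.6847 -0.0894  0.051 ] psi -7.5 z [ 0.001 -0.    -1.   ] q [ 0.43  0.57 -0.47  1.51  0.27  1.13 -0.22] F [ 0.9  0.1 -3. ] w 3.54
 turn [0. 0. 0.] shift [ 0.04 -0.02  0.2 ]
 turn [0. 0. 0.] shift [ 3.00e-02 -1.00e-02 -1.49e+01]
```

```bash
python3 - <<'E'
from h import *
rel([((.501,-.3705,.2),-36.5),((.501,-.3705,.14),-36.5)])
E
```

```text
t 4.35 p [ 0.6847 -0.0894  0.051 ] psi -7.5 z [ 0.001 -0.    -1.   ] q [ 0.43  0.57 -0.47  1.51  0.27  1.13 -0.22] F [ 0.9  0.1 -3. ] w 3.54
 turn [ 0.  0. 29.] shift [-30.27 -14.54 -14.9 ]
 turn [ 0.  0. 29.] shift [-30.26 -14.54  -8.9 ]
```

Call:
{"method": "jog_arm", "body": {"steps": [0,0,0,0,0,0.2,2.5,0,0,0,0,0,0.2,2.5,0,0,0,0,0,0.2,4.7,0,0,0,0,0,0.2,4.7,0,0,0,0,0,0.2,4.7,0,0,0,0,0,-4,4.7,0,0,0,0,0,-9,4.7,0,0,4,0,0,-13,5,0,0,10,-4,-2,-14.9,6,0,0,16,-8,-4,-14.9,6,0,0,24,-12.5,-6,-14.9,6,0,0,29,-17,-8,-14.9,6,0,0,29,-21,-10.5,-14.9,6,0,0,29,-25,-13,-14,6,0,0,29,-29,-14.5,-12,6,0,0,29,-30.3,-14.5,-9,6,0,0,29,-30.3,-14.5,-9,6,0,0,29,-30.3,-14.5,-9,6,0,0,29,-30.3,-14.5,-9,6]}}

```text
time_s: 6.25
position: [0.5035, -0.3689, 0.1423]
eef_rot: [2.801, 1.419, 0.003]
contact_force: [0.1, -0.1, -0.2]
width: 0.683
```

```bash
cat > hub.py <<'E'
from h import *
import sys
x,y,n=float(sys.argv[1]),float(sys.argv[2]),sys.argv[3]
c=cap('wrist','w%s.png'%n);np.savez('pics/w%s.npz'%n,**c);t=cap('top','t%s.png'%n)
print('pred',proj(c,[x,y,.048]).round(1))
a=np.degrees(np.arctan2(y,x));rel([((x,y,.14),a),((x,y,.022),a)])
E
python3 hub.py .501 -.3705 2
```

```text
pred [252.9 203.9]
t 6.35 p [ 0.5033 -0.3692  0.1424] psi -36.3 z [ 0.003 -0.001 -1.   ] q [ 0.83  0.33 -0.29  1.62  0.1   1.21 -0.12] F [-0.9 -1.   0.2] w 6.0
 turn [ 0.2 -0.   0.2] shift [-0.24 -0.11  0.24]
 turn [ 0.2 -0.   0.2] shift [-0.25 -0.15 12.04]
```

View pics/w2.png

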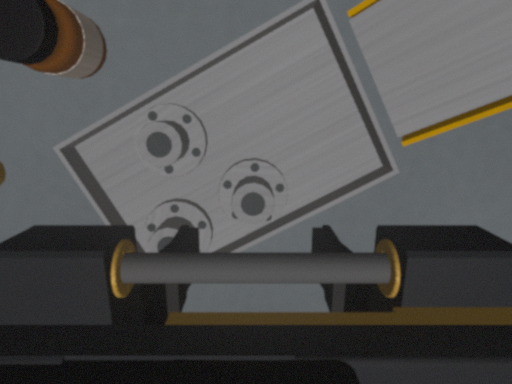

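View pics/t2.png

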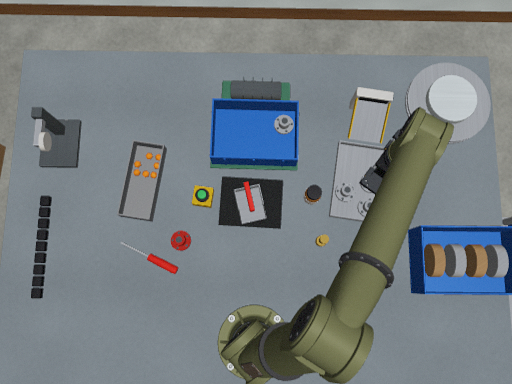

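Boss hole at (252,203), matching the prediction. Hub1 stands in the tote at (284,123) in the top view.

Call:
{"method": "jog_arm", "body": {"steps": [0,0,0.2,-0.2,-0.1,4,6,0,0,0.2,-0.2,-0.1,8,6,0,0,0.2,-0.2,-0.1,10.5,6,0,0,0.2,-0.2,-0.1,12,6,0,0,0.2,-0.2,-0.1,12,6,0,0,0.2,-0.2,-0.1,12,2.5,0,0,0.2,-0.2,-0.1,12,2.5,0,0,0.2,-0.2,-0.1,12,2.5,0,0,0.2,-0.2,-0.1,12,2.5,0,0,0.2,-0.2,-0.1,12,2.5,0,0,0.2,-0.2,-0.1,12,2.5]}}

```text
time_s: 7.45
position: [0.4997, -0.372, 0.0217]
eef_rot: [2.806, 1.409, 0.001]
contact_force: [-1.5, 0.8, 5.6]
width: 0.408
```

```bash
python3 - <<'E'
from h import *
rel([((.6858,-.0147,.2),-1.2),((.6858,-.0147,.049),-1.2)])
E
```

```text
t 7.45 p [ 0.4997 -0.372   0.0217] psi -36.7 z [ 0.001 -0.001 -1.   ] q [ 0.82  0.45 -0.27  1.72  0.14  0.99 -0.15] F [-1.5  0.8  5.6] w 3.55
 turn [  0.1   0.  -35.5] shift [ 39.77  -6.39 -17.84]
 turn [  0.1   0.  -35.5] shift [39.77 -6.41 -2.74]
```

Call:
{"method": "jog_arm", "body": {"steps": [0,0,0,0,0,-4,2.5,0,0,0,0,0,-9,2.5,0,0,0,0,0,-14,2.5,0,0,-4,3,0,-17,2.5,0,0,-12,7.5,-1,-17.8,2.5,0,0,-20,12,-2,-17.8,2.5,0,0,-28,16.5,-3,-17.8,2.5,0,0,-35.5,21,-4,-17.8,2.5,0,0,-35.5,25.5,-5,-17.8,2.5,0,0,-35.5,30,-5.5,-17.8,2.5,0,0,-35.5,34.5,-6,-17.8,2.5,0,0,-35.5,38,-6.4,-17.8,2.5,0,0,-35.5,39.8,-6.4,-17.8,2.5,0,0,-35.5,39.8,-6.4,-17.8,2.5,0,0,-35.5,39.8,-6.4,-16,2.5,0,0,-35.5,39.8,-6.4,-12,2.5,0,0,-35.5,39.8,-6.4,-8,2.5,0,0,-35.5,39.8,-6.4,-5,2.5,0,0,-35.5,39.8,-6.4,-3.5,2.5,0,0,-35.5,39.8,-6.4,-2.8,2.5]}}

```text
time_s: 9.45
position: [0.6831, -0.0172, 0.0485]
eef_rot: [-2.245, -2.195, 0.01]
contact_force: [-14.5, -3.0, 25.1]
width: 0.402
```

```bash
python3 - <<'E'
from h import *
rel([((.6858,-.0147,.049),-1.2),((.4714,-.289,.2),-31.5),((.4714,-.289,.14),-31.5)])
E
```

```text
t 9.45 p [ 0.6831 -0.0172  0.0485] psi -1.3 z [-0.006 -0.003 -1.   ] q [ 0.35  0.57 -0.5   1.52  0.3   1.13 -0.23] F [-14.5  -3.   25.1] w 3.5
 turn [-0.3  0.2 -0.1] shift [ 0.25  0.26 -0.05]
 turn [-0.3  0.3 30.2] shift [-27.7  -20.64 -14.94]
 turn [-0.3  0.3 30.2] shift [-27.68 -20.61  -8.94]
```

Call:
{"method": "jog_arm", "body": {"steps": [0,0,0,0,0,-0.1,2.5,0,0,0,0,0,-0.1,4.7,0,0,0,0,0,-0.1,4.7,0,0,0,0,0,-0.1,4.7,0,0,0,0,0,-4,4.7,0,0,0,0,0,-9,4.7,0,0,4,0,0,-13,5,0,0,10,-4,-3,-14.9,6,0,0,16,-8,-6,-14.9,6,0,0,24,-12,-9,-14.9,6,0,0,30,-16,-12,-14.9,6,0,0,30.2,-20,-15,-14.9,6,0,0,30.2,-24,-18,-14,6,0,0,30.2,-27,-20,-12,6,0,0,30.2,-27.7,-20.6,-9,6,0,0,30.2,-27.7,-20.6,-9,6,0,0,30.2,-27.7,-20.6,-9,6,0,0,30.2,-27.7,-20.6,-9,6]}}

```text
time_s: 11.25
position: [0.4763, -0.2856, 0.1404]
eef_rot: [2.735, 1.541, 0.003]
contact_force: [0.2, 0.3, -0.2]
width: 0.689
```

```bash
python3 hub.py .4714 -.289 3
```

```text
pred [250.9 207.5]
t 11.35 p [ 0.4761 -0.2859  0.1403] psi -31.2 z [ 0.003 -0.001 -1.   ] q [ 0.78  0.19 -0.32  1.79  0.07  1.17 -0.1 ] F [ 0.1  0.1 -0.6] w 6.01
 turn [ 0.2 -0.   0.3] shift [-0.51 -0.24  0.03]
 turn [ 0.2 -0.   0.3] shift [-0.51 -0.27 11.83]
```

View pics/w3.png

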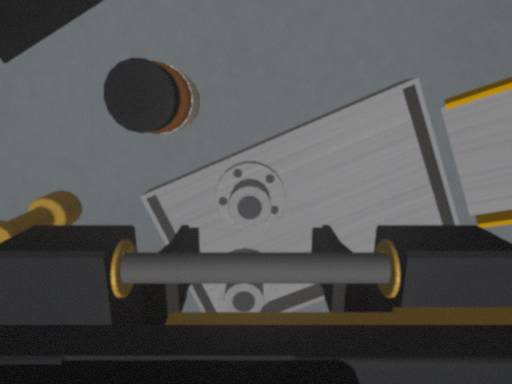

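View pics/t3.png

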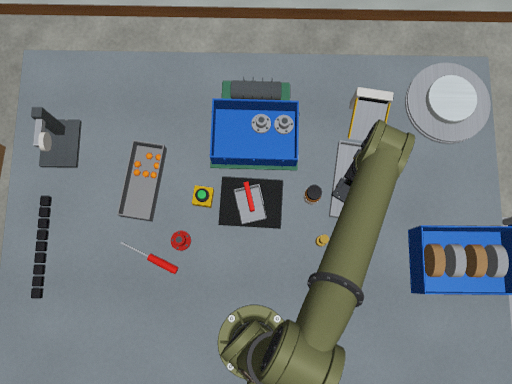

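Boss hole at (249,207) as predicted (251,207.5); two hubs stand in the tote at (261,123) and (284,124).

Call:
{"method": "jog_arm", "body": {"steps": [0,0,0.3,-0.5,-0.2,4,6,0,0,0.3,-0.5,-0.2,8,6,0,0,0.3,-0.5,-0.2,10.5,6,0,0,0.3,-0.5,-0.2,11.8,6,0,0,0.3,-0.5,-0.2,11.8,6,0,0,0.3,-0.5,-0.2,11.8,2.5,0,0,0.3,-0.5,-0.2,11.8,2.5,0,0,0.3,-0.5,-0.2,11.8,2.5,0,0,0.3,-0.5,-0.2,11.8,2.5,0,0,0.3,-0.5,-0.2,11.8,2.5,0,0,0.3,-0.5,-0.2,11.8,2.5]}}

```text
time_s: 12.45
position: [0.4699, -0.2903, 0.0215]
eef_rot: [2.743, 1.531, 0.0]
contact_force: [-1.6, 0.8, 5.3]
width: 0.402
```

```bash
python3 - <<'E'
from h import *
rel([((.6045,-.0873,.2),-8),((.6045,-.0873,.049),-8)])
E
```

```text
t 12.45 p [ 0.4699 -0.2903  0.0215] psi -31.7 z [ 0.    -0.001 -1.   ] q [ 0.77  0.32 -0.31  1.9   0.12  0.94 -0.14] F [-1.6  0.8  5.3] w 3.5
 turn [  0.    0.  -23.7] shift [ 24.34   0.81 -17.86]
 turn [  0.    0.  -23.7] shift [24.34  0.8  -2.76]
```

Call:
{"method": "jog_arm", "body": {"steps": [0,0,0,0,0,-4,2.5,0,0,0,0,0,-9,2.5,0,0,0,0,0,-14,2.5,0,0,-4,2,0,-17,2.5,0,0,-12,5,0.2,-17.8,2.5,0,0,-20,9,0.4,-17.8,2.5,0,0,-23.7,13,0.6,-17.8,2.5,0,0,-23.7,17,0.8,-17.8,2.5,0,0,-23.7,21,0.8,-17.8,2.5,0,0,-23.7,23.5,0.8,-17.8,2.5,0,0,-23.7,24.3,0.8,-17.8,2.5,0,0,-23.7,24.3,0.8,-17.8,2.5,0,0,-23.7,24.3,0.8,-17.8,2.5,0,0,-23.7,24.3,0.8,-14,2.5,0,0,-23.7,24.3,0.8,-10,2.5,0,0,-23.7,24.3,0.8,-7,2.5,0,0,-23.7,24.3,0.8,-5,2.5,0,0,-23.7,24.3,0.8,-3.5,2.5,0,0,-23.7,24.3,0.8,-2.7,2.5,0,0,-23.7,24.3,0.8,-2.7,2.5]}}

```text
time_s: 14.45
position: [0.6042, -0.089, 0.0485]
eef_rot: [2.371, 2.059, -0.001]
contact_force: [0.3, 1.2, -2.4]
width: 0.411
```

```bash
python3 - <<'E'
from h import *
rel([((.6045,-.0873,.049),-8),((.4217,-.3605,.2),-40.5),((.4217,-.3605,.14),-40.5)])
E
```

```text
t 14.45 p [ 0.6042 -0.089   0.0485] psi -8.1 z [ 0.001 -0.001 -1.   ] q [ 0.49  0.42 -0.47  1.73  0.22  1.05 -0.2 ] F [ 0.3  1.2 -2.4] w 3.58
 turn [ 0.   0.1 -0.1] shift [ 0.18  0.   -0.05]
 turn [ 0.1  0.1 32.4] shift [-29.45 -14.25 -15.12]
 turn [ 0.1  0.1 32.4] shift [-29.45 -14.26  -9.12]
```

Call:
{"method": "jog_arm", "body": {"steps": [0,0,0,0,0,0.1,2.5,0,0,0,0,0,0.1,4.7,0,0,0,0,0,0.1,4.7,0,0,0,0,0,0.1,4.7,0,0,0,0,0,-4,4.7,0,0,0,0,0,-9,4.7,0,0,4,0,0,-13,5,0,0,10,-4,-2,-14.9,6,0,0,16,-8,-4,-14.9,6,0,0,24,-12.5,-6,-14.9,6,0,0,32,-17,-8,-14.9,6,0,0,32.4,-21,-10,-14.9,6,0,0,32.4,-25,-12,-14,6,0,0,32.4,-28.5,-14,-12,6,0,0,32.4,-29.5,-14.3,-9.1,6,0,0,32.4,-29.5,-14.3,-9.1,6,0,0,32.4,-29.5,-14.3,-9.1,6,0,0,32.4,-29.5,-14.3,-9.1,6]}}

```text
time_s: 16.25
position: [0.4237, -0.3587, 0.1402]
eef_rot: [2.848, 1.322, 0.003]
contact_force: [-0.3, 0.3, 0.0]
width: 0.69
```

```bash
python3 hub.py .4217 -.3605 4
```

```text
pred [253.7 204.5]
t 16.35 p [ 0.4236 -0.359   0.1402] psi -40.2 z [ 0.002 -0.002 -1.   ] q [ 0.87  0.19 -0.24  1.79  0.05  1.17 -0.08] F [0.  0.6 0.5] w 5.97
 turn [ 0.2 -0.   0.3] shift [-0.23 -0.05  0.02]
 turn [ 0.2 -0.   0.3] shift [-0.24 -0.08 11.82]
```

View pics/w4.png

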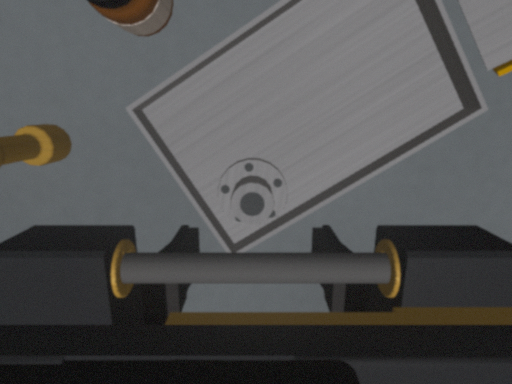

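View pics/t4.png

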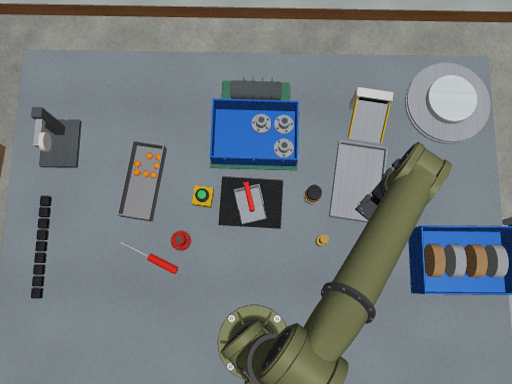

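Boss hole (252,203) as predicted; three hubs stand in the tote. The last hub is near the tray's wall, so I turn the jaws along the tray and open less.

Call:
{"method": "jog_arm", "body": {"steps": [0,0,-8,-0.2,-0.1,2,5.2,0,0,-16,-0.2,-0.1,4,5.2,0,0,-20,-0.2,-0.1,7,5.2,0,0,-20,-0.2,-0.1,9,5.2,0,0,-20,-0.2,-0.1,11,5.2,0,0,-20,-0.2,-0.1,11.9,5.2,0,0,-20,-0.2,-0.1,11.9,5.2,0,0,-20,-0.2,-0.1,11.9,2.5,0,0,-20,-0.2,-0.1,11.9,2.5,0,0,-20,-0.2,-0.1,11.9,2.5,0,0,-20,-0.2,-0.1,11.9,2.5,0,0,-20,-0.2,-0.1,11.9,2.5,0,0,-20,-0.2,-0.1,11.9,2.5]}}

```text
time_s: 17.65
position: [0.42, -0.3612, 0.0207]
eef_rot: [2.578, 1.793, 0.0]
contact_force: [-1.2, 1.4, 6.4]
width: 0.405
```

```bash
python3 - <<'E'
from h import *
rel([((.6058,-.0133,.2),-1),((.6058,-.0133,.049),-1)])
E
```

```text
t 17.65 p [ 0.42   -0.3612  0.0207] psi -20.4 z [ 0.001 -0.001 -1.   ] q [ 0.89  0.32 -0.26  1.9   0.1   0.94  0.23] F [-1.2  1.4  6.4] w 3.52
 turn [  0.1   0.1 -19.4] shift [ 39.07   5.33 -17.95]
 turn [  0.1   0.1 -19.4] shift [39.08  5.32 -2.85]
```

Call:
{"method": "jog_arm", "body": {"steps": [0,0,0,0,0,-4,2.5,0,0,0,0,0,-9,2.5,0,0,0,0,0,-14,2.5,0,0,-4,3,0,-17,2.5,0,0,-8,7.5,1,-17.9,2.5,0,0,-12,12,1.5,-17.9,2.5,0,0,-16,16.5,2,-17.9,2.5,0,0,-19.4,21,3,-17.9,2.5,0,0,-19.4,25.5,4,-17.9,2.5,0,0,-19.4,30,5,-17.9,2.5,0,0,-19.4,34.5,5.3,-17.9,2.5,0,0,-19.4,37.5,5.3,-17.9,2.5,0,0,-19.4,39.1,5.3,-17.9,2.5,0,0,-19.4,39.1,5.3,-17.9,2.5,0,0,-19.4,39.1,5.3,-17.9,2.5,0,0,-19.4,39.1,5.3,-14,2.5,0,0,-19.4,39.1,5.3,-10,2.5,0,0,-19.4,39.1,5.3,-6,2.5,0,0,-19.4,39.1,5.3,-4,2.5,0,0,-19.4,39.1,5.3,-3,2.5]}}

```text
time_s: 19.65
position: [0.6023, -0.0157, 0.0471]
eef_rot: [-2.241, -2.197, 0.009]
contact_force: [-18.3, -2.6, 39.6]
width: 0.403
```

```bash
python3 - <<'E'
from h import *
rel([((.6058,-.0133,.0485),-1),((.4,.0,.35),-1)])
E
```

```text
t 19.65 p [ 0.6023 -0.0157  0.0471] psi -1.2 z [-0.007 -0.002 -1.   ] q [ 0.42  0.42 -0.53  1.74  0.24  1.05 -0.22] F [-18.3  -2.6  39.6] w 3.51
 turn [-0.4  0.1 -0.2] shift [ 0.25  0.35 -0.14]
 turn [-0.4  0.1 -0.2] shift [  1.11 -20.45 -30.16]
```

Call:
{"method": "jog_arm", "body": {"steps": [0,0,0,0.1,0.1,-0.2,2.5,0,0,0,0.1,0.1,-0.2,4.7,0,0,0,0.1,0.1,-0.2,4.7,0,0,0,0.1,0.1,-0.2,4.7,0,0,0,0.1,0.1,-4,4.7,0,0,0,0.1,0.1,-9,4.7,0,0,0,0,0,-14,4.7,0,0,0,3,0,-18,4.7,0,0,0,7,0,-21,4.7,0,0,0,11,0,-22,4.7,0,0,0,15,0,-22,4.7,0,0,0,19,0,-22,4.7,0,0,0,22,0,-22,4.7]}}

```text
time_s: 20.95
position: [0.6085, 0.2107, 0.2706]
eef_rot: [2.237, 2.205, 0.003]
contact_force: [0.1, -0.6, -0.3]
width: 0.542
```

```bash
python3 - <<'E'
from h import *
c=cap('top','t5.png');np.savez('pics/t5.npz',**c);s=cap('side','s5.png')
a=cv2.imread('pics/t5.png');cv2.imwrite('pics/z5.png',cv2.resize(a[85:240,200:390],None,fx=4,fy=4,interpolation=cv2.INTER_CUBIC)[:600])
rel([])
E
```

```text
t 21.05 p [0.6071 0.2143 0.2703] psi -0.4 z [ 0.     0.004 -1.   ] q [ 0.13  0.36 -0.67  1.38  0.22  1.48 -0.54] F [-0.4 -0.2 -0.2] w 4.7
```

View pics/z5.png

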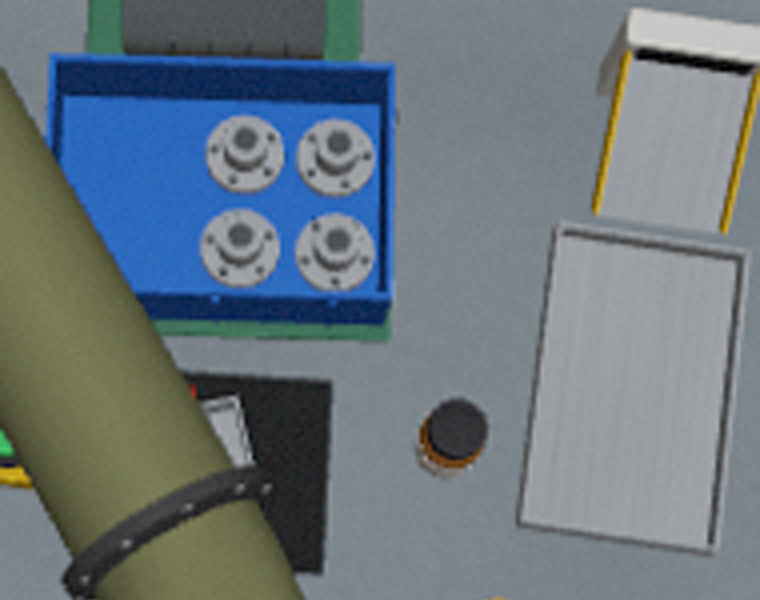

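View pics/s5.png

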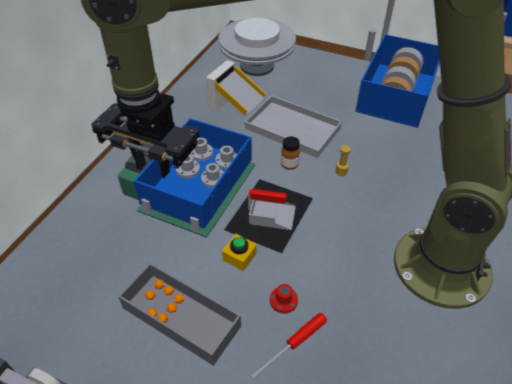

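All four hubs stand in the tote (zoom (245,150), (335,155), (240,247), (337,250)) and the tray is empty. Next the scoop.

```bash
cat > sc.py <<'E'
from h import *
def scoop(c,box,ht=.084):
    hsv=cv2.cvtColor(c['image'],cv2.COLOR_RGB2HSV);H,S,V=[hsv[...,i].astype(int) for i in range(3)]
    r=(((H<4)|(H>174))&(S>150)).astype(np.uint8);m=np.zeros_like(r);x0,y0,x1,y1=box;m[y0:y1,x0:x1]=r[y0:y1,x0:x1]
    cs,_=cv2.findContours(m,cv2.RETR_EXTERNAL,cv2.CHAIN_APPROX_NONE);k=max(cs,key=cv2.contourArea)[:,0]
    X=np.array([ray(c,a,b,ht)[:2] for a,b in k]);re=cv2.minAreaRect((X*1000).astype(np.float32))
    b=cv2.boxPoints(re)/1000;e=[b[1]-b[0],b[2]-b[1]];d=max(e,key=np.linalg.norm)
    print('ctr',np.round(np.array(re[0])/1000,4),'size',np.round(re[1],1),'dir',np.degrees(np.arctan2(d[1],d[0])).round(1)%180)
if __name__=='__main__':
    c={k:np.load('pics/top0.npz')[k] for k in ['image','z_map','mtx','R','t']}
    scoop(c,(235,175,265,225))
    # walls/floor outline corners in z1 coords: back-left, back-right (36mm walls -> z .04), lip corners (z .0065)
    f=lambda a,b,z: ray(c,205+(a+.5)/4-.5,75+(b+.5)/4-.5,z)[:2].round(4)
    print(f(117,457,.04),f(218,437,.04),f(148,596,.0065),f(245,573,.0065))
    c=cap('wrist','w6.png')
E
python3 sc.py
```

```text
ctr [0.4385 0.0199] size [94.4 15.2] dir 12.4
[0.4686 0.0673] [ 0.4857 -0.0124] [0.3625 0.0419] [ 0.3819 -0.0354]
```

The handle measures 94x15 mm (given 93x16), centre (0.4385, 0.020), with the mouth pointing at about -167°.

```bash
python3 - <<'E'
from h import *
rel([((.4385,.0199,.17),-77.3),((.4385,.0199,.052),-77.3)])
E
```

```text
t 21.1 p [0.6081 0.2108 0.2701] psi -0.6 z [ 0.001  0.001 -1.   ] q [ 0.13  0.36 -0.67  1.38  0.22  1.48 -0.54] F [-0.3 -0.6 -0.7] w 4.7
 turn [-0.  -0.1 76.7] shift [-19.3  -16.74   9.97]
 turn [-0.  -0.1 76.7] shift [-19.31 -16.75  21.77]
```

Call:
{"method": "jog_arm", "body": {"steps": [0,0,8,-2,-2,0,4,0,0,16,-4,-4,1,4,0,0,24,-6,-6,2,4,0,0,32,-9,-8,3,4,0,0,40,-12,-10.5,4,4,0,0,48,-15,-13,5,4,0,0,56,-17,-15,7,4,0,0,64,-19.3,-16.7,8.5,4,0,0,72,-19.3,-16.7,10,4,0,0,76.7,-19.3,-16.7,10,4,0,0,76.7,-19.3,-16.7,10,4,0,0,76.7,-19.3,-16.7,10,4,0,0,76.7,-19.3,-16.7,10,4]}}

```text
time_s: 22.4
position: [0.4391, 0.0169, 0.1701]
eef_rot: [3.123, 0.339, 0.002]
contact_force: [0.5, -0.1, 0.1]
width: 0.461
```

```bash
python3 - <<'E'
from h import *
rel([((.4385,.0199,.052),-77.3)])
c=cap('wrist','w7.png');np.savez('pics/w7.npz',**c)
d=np.array([np.cos(np.radians(-167.4)),np.sin(np.radians(-167.4))]);m=np.array([.4385,.0199])
for t in (-.0465,.0465): print(proj(c,[*(m+t*d),.084]).round(1))
E
```

```text
t 22.4 p [0.4391 0.0169 0.1701] psi -77.6 z [ 0.001 -0.    -1.   ] q [ 0.42 -0.09 -0.49  2.   -0.04  1.22 -1.41] F [ 0.5 -0.1  0.1] w 4.01
 turn [ 0.  -0.1 -0.3] shift [-1.000e-02 -3.200e-01  1.181e+01]
[251.3 143.9]
[252.1 257.7]
```

View pics/w7.png

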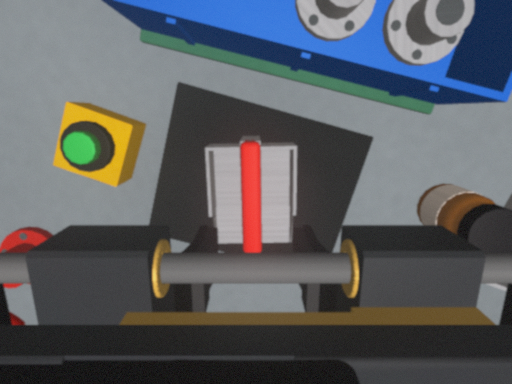

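The red handle lies along column 251, from row 142 down, exactly as predicted. Grasp it.

Call:
{"method": "jog_arm", "body": {"steps": [0,0,0,0,-0.2,4,4,0,0,0,0,-0.2,8,4,0,0,0,0,-0.2,10.5,4,0,0,0,0,-0.2,11.8,4,0,0,0,0,-0.2,11.8,4,0,0,0,0,-0.2,11.8,4,0,0,0,0,-0.2,11.8,0.8,0,0,0,0,-0.2,11.8,0.8,0,0,0,0,-0.2,11.8,0.8,0,0,0,0,-0.2,11.8,0.8,0,0,0,0,-0.2,11.8,0.8,0,0,0,0,-0.2,11.8,0.8], "newtons": 60}}

```text
time_s: 23.65
position: [0.4387, 0.0194, 0.0521]
eef_rot: [3.123, 0.338, 0.001]
contact_force: [-0.8, 1.1, 5.0]
width: 0.175
```

```bash
python3 - <<'E'
from h import *
rel([])
c={k:np.load('pics/top0.npz')[k] for k in ['image','z_map','mtx','R','t']}
# chips in bin coords
hsv=cv2.cvtColor(c['image'],cv2.COLOR_RGB2HSV);H,S,V=[hsv[...,i].astype(int) for i in range(3)]
m=((H>5)&(H<18)&(S>150)&(V>120)).astype(np.uint8)
n,l,s,ce=cv2.connectedComponentsWithStats(m)
a=np.radians(-7.7);B=np.array([.4921,.3539]);x=np.array([np.cos(a),np.sin(a)]);y=np.array([-x[1],x[0]])
for i in range(1,n):
    if s[i,4]>10: w=ray(c,*ce[i],.016)[:2]-B;print(s[i,4],(w@x).round(3),(w@y).round(3))
E
```

```text
t 23.65 p [0.4387 0.0194 0.0521] psi -77.7 z [ 0.001  0.    -1.   ] q [ 0.4   0.06 -0.51  2.13  0.04  0.96 -1.49] F [-0.8  1.1  5. ] w 1.52
30 0.088 0.005
22 0.089 -0.024
31 0.056 0.037
20 0.059 -0.024
28 0.029 0.034
29 0.028 0.004
23 0.028 -0.021
```

Handle held (15 mm). Lift, carry over the bin's empty half, turning the mouth to the bin's +x.

Call:
{"method": "jog_arm", "body": {"steps": [0,0,0,0,0,-3,0.8,0,0,0,0,0,-7,0.8,0,0,0,0,0,-11,0.8,0,0,-8,0.3,-2,-13,0.8,0,0,-16,0.7,-4,-13,0.8,0,0,-24,1,-6,-13,0.8,0,0,-32,1.5,-8,-13,0.8,0,0,-40,2,-10,-13,0.8,0,0,-48,2.4,-12,-13,0.8,0,0,-56,2.8,-14,-13,0.8,0,0,-64,3.2,-16,-13,0.8,0,0,-72,3.6,-18,-13,0.8,0,0,-80,4,-20,-13,0.8,0,0,-88,4.4,-22,-13,0.8,0,0,-96,4.8,-24,-13,0.8,0,0,-104,5.2,-26,-13,0.8,0,0,-112,5.6,-28,-13,0.8,0,0,-120,6,-30,-13,0.8,0,0,-128,6.3,-32,-13,0.8,0,0,-136,6.6,-33.6,-13,0.8]}}

```text
time_s: 25.65
position: [0.4302, 0.362, 0.1802]
eef_rot: [-0.847, -3.024, 0.002]
contact_force: [-0.1, -1.3, -2.5]
width: 0.175
```

```bash
python3 - <<'E'
from h import *
rel([((.4311,.3621,.18),82.3),((.4311,.3621,.052),82.3)])
E
```

```text
t 25.65 p [0.4302 0.362  0.1802] psi 58.7 z [-0.002 -0.001 -1.   ] q [ 0.    0.26 -0.86  1.7   0.2   1.27  0.12] F [-0.1 -1.3 -2.5] w 1.52
 turn [ -0.1  -0.1 -23.6] shift [-0.07  0.06  0.02]
 turn [ -0.1  -0.1 -23.6] shift [-0.09  0.08 12.82]
```

Call:
{"method": "jog_arm", "body": {"steps": [0,0,-8,0,0,0,0.8,0,0,-16,0,0,1,0.8,0,0,-23.6,0,0,3,0.8,0,0,-23.6,0,0,5,0.8,0,0,-23.6,0,0,6.5,0.8,0,0,-23.6,0,0,6.5,0.8,0,0,-23.6,0,0,6.5,0.8,0,0,-23.6,0,0,6.5,0.8]}}

```text
time_s: 26.45
position: [0.4314, 0.3621, 0.1174]
eef_rot: [0.221, 3.133, 0.001]
contact_force: [0.4, 0.6, -3.3]
width: 0.18
```

```bash
python3 - <<'E'
from h import *
rel([((.4311,.3621,.052),82.3)])
for n in ['wrist','top','side']:
    c=cap(n,n+'8.png');np.savez('pics/%s8.npz'%n,**c)
a=cv2.imread('pics/side8.png');cv2.imwrite('pics/z8.png',cv2.resize(a[210:375,90:280],None,fx=4,fy=4,interpolation=cv2.INTER_CUBIC)[:600])
E
```

```text
t 26.45 p [0.4314 0.3621 0.1174] psi 81.9 z [ 0.001  0.001 -1.   ] q [ 0.02  0.34 -0.9   1.78  0.29  1.16  0.46] F [ 0.4  0.6 -3.3] w 1.57
 turn [ 0.1  0.1 -0.4] shift [ 0.04 -0.01  6.54]
```

View pics/wrist8.png

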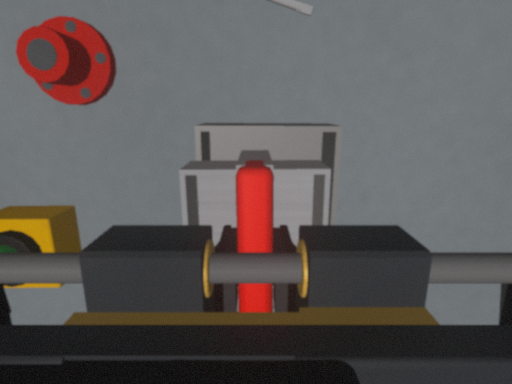

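View pics/z8.png

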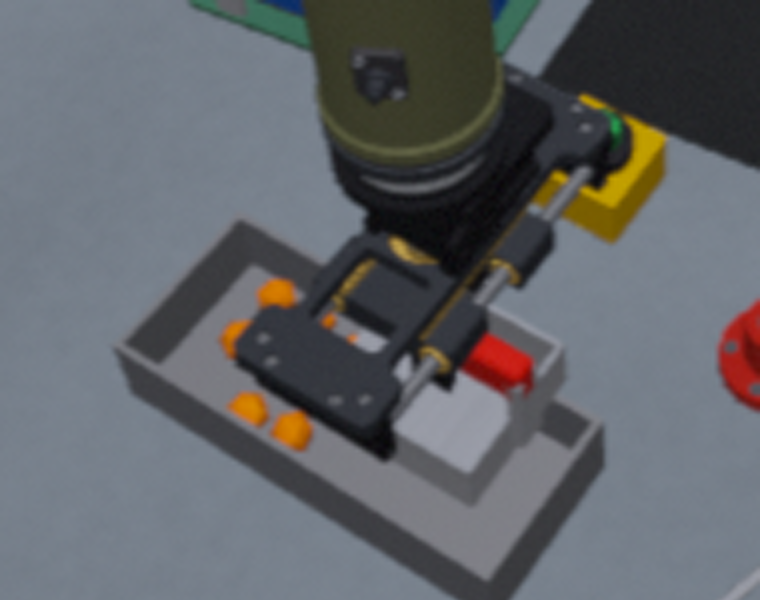

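View pics/top8.png

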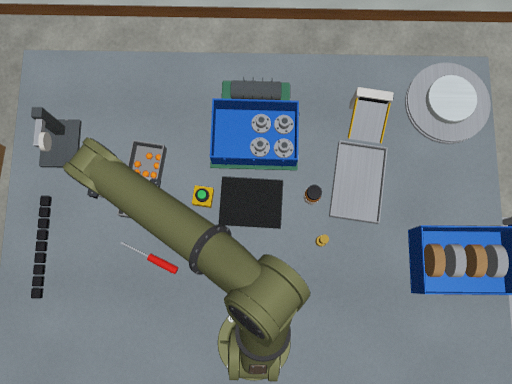

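```bash
python3 - <<'E'
from h import *
c=np.load('pics/wrist8.npz')
L=ray(c,196,125,.05)[:2];R=ray(c,339,125,.05)[:2];print(L.round(4),R.round(4),np.linalg.norm(L-R),np.degrees(np.arctan2(*(L-R)[::-1])))
l=ray(c,183,167,.105)[:2];r=ray(c,328,167,.105)[:2];print(l.round(4),r.round(4),np.linalg.norm(l-r),np.degrees(np.arctan2(*(l-r)[::-1])))
print('mid',(L+R)/2,(l+r)/2)
a=np.radians(-7.7);x=np.array([np.cos(a),np.sin(a)]);y=np.array([-x[1],x[0]]);d=(l+r)/2-(L+R)/2;print(d@x,d@y)
E
```

```text
[0.3681 0.3311] [0.3819 0.4282] 0.09803258751211259 -98.11319343211797
[0.3878 0.33  ] [0.3989 0.4071] 0.07796323772809492 -98.12993029182448
mid [0.37498949 0.37966808] [0.39334723 0.36855121]
0.0196817202825683 -0.008556944985044494
```

The wrist view puts the bin about 9 mm further to +y than my top-view pick did; I'll check this with the side view and the bin's edges in the top view before lowering.

```bash
python3 - <<'E'
import cv2
a=cv2.imread('pics/side0.png');cv2.imwrite('pics/za.png',cv2.resize(a[260:365,110:250],None,fx=5.7,fy=5.7,interpolation=cv2.INTER_CUBIC))
a=cv2.imread('pics/top0.png');cv2.imwrite('pics/zb.png',cv2.resize(a[135:225,110:180],None,fx=6.5,fy=6.5,interpolation=cv2.INTER_CUBIC))
E
```

```text
(no output)
```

View pics/za.png

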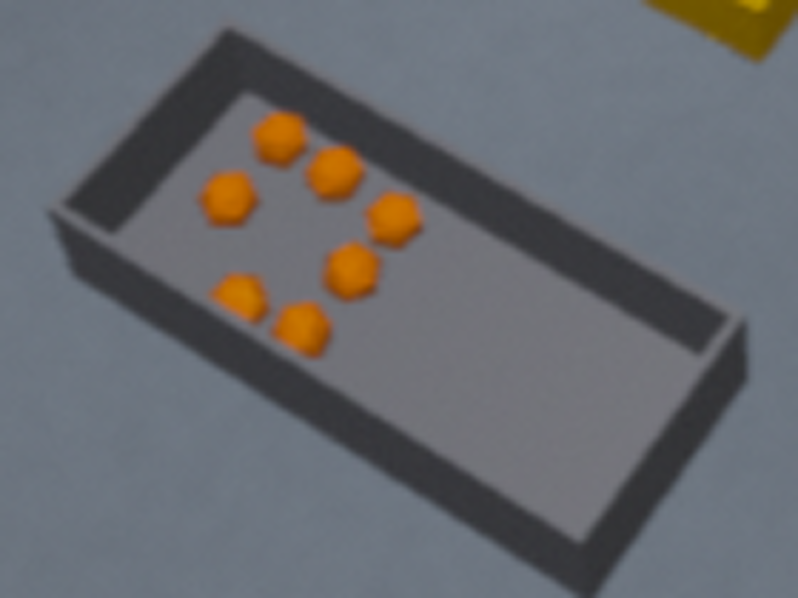

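View pics/zb.png

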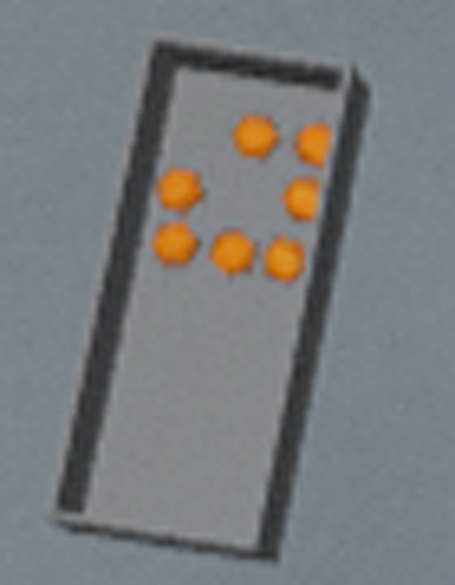

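```bash
cat > m3.py <<'E'
from h import *
def rep(n,X):
    print(n,X.round(4).tolist(),'ctr',X.mean(0).round(4),'sides',[round(float(np.linalg.norm(X[i]-X[(i+1)%4])),3) for i in range(4)],'ang',[round(float(np.degrees(np.arctan2(*(X[(i+1)%4]-X[i])[[1,0]]))),1) for i in range(4)])
t=np.load('pics/top0.npz');s=np.load('pics/side0.npz')
f=lambda c,o,k,pp,z:np.array([ray(c,o[0]+(a+.5)/k-.5,o[1]+(b+.5)/k-.5,z)[:2] for a,b in pp])
rep('top',f(t,(110,135),6.5,[(153,40),(357,62),(263,550),(50,517)],.05))
rep('side',f(s,(110,260),5.7,[(52,210),(228,25),(748,318),(585,545)],.05))
rep('topfloor',f(t,(110,135),6.5,[(178,68),(340,90),(258,548),(85,515)],.004))
rep('sidefloor',f(s,(110,260),5.7,[(112,232),(243,92),(700,353),(583,540)],.004))
E
python3 m3.py
```

```text
top [[0.6193, 0.391], [0.6094, 0.2907], [0.3678, 0.3241], [0.3825, 0.4261]] ctr [0.4948 0.358 ] sides [0.101, 0.244, 0.103, 0.239] ang [-95.6, 172.1, 81.8, -8.4]
side [[0.6204, 0.3954], [0.6055, 0.2987], [0.3655, 0.3307], [0.38, 0.4301]] ctr [0.4929 0.3637] sides [0.098, 0.242, 0.1, 0.243] ang [-98.8, 172.4, 81.7, -8.2]
topfloor [[0.6188, 0.39], [0.6084, 0.3077], [0.3748, 0.3369], [0.3902, 0.4226]] ctr [0.498  0.3643] sides [0.083, 0.235, 0.087, 0.231] ang [-97.2, 172.9, 79.8, -8.1]
sidefloor [[0.6181, 0.375], [0.6061, 0.2999], [0.3874, 0.3288], [0.3937, 0.4114]] ctr [0.5013 0.3538] sides [0.076, 0.221, 0.083, 0.227] ang [-99.0, 172.5, 85.6, -9.2]
```

Rim in top, side and wrist views now agree on a bin centre of about (0.495, 0.362), yaw -7.9°. My first pick took the outer foot edge for the rim.

```bash
python3 - <<'E'
from h import *
rel([((.4341,.3705,.117),82.1),((.4341,.3705,.053),82.1)])
E
```

```text
t 26.6 p [0.4314 0.362  0.1174] psi 81.9 z [ 0.001  0.001 -1.   ] q [ 0.02  0.34 -0.9   1.78  0.29  1.16  0.46] F [ 0.4  0.3 -3.5] w 1.54
 turn [ 0.   0.1 -0.2] shift [-0.14  0.88  0.04]
 turn [ 0.   0.1 -0.2] shift [-0.14  0.88  6.44]
```

Call:
{"method": "jog_arm", "body": {"steps": [0,0,-0.2,-0.1,0.5,0,0.8,0,0,-0.2,-0.1,0.9,0,0.8,0,0,-0.2,-0.1,0.9,0,0.8,0,0,-0.2,-0.1,0.9,2,0.8,0,0,-0.2,-0.1,0.9,4,0.8,0,0,-0.2,-0.1,0.9,5.5,0.8,0,0,-0.2,-0.1,0.9,6.2,0.8,0,0,-0.2,-0.1,0.9,6.4,0.8,0,0,-0.2,-0.1,0.9,6.4,0.8]}}

```text
time_s: 27.5
position: [0.4334, 0.3706, 0.0529]
eef_rot: [0.215, 3.134, 0.001]
contact_force: [-0.5, 0.5, -3.4]
width: 0.179
```

```bash
python3 - <<'E'
from h import *
rel([])
for n in ['wrist','side']:
    c=cap(n,n+'9.png');np.savez('pics/%s9.npz'%n,**c)
a=cv2.imread('pics/side9.png');cv2.imwrite('pics/z9.png',cv2.resize(a[210:375,90:280],None,fx=4,fy=4,interpolation=cv2.INTER_CUBIC)[:600])
E
```

```text
t 27.5 p [0.4334 0.3706 0.0529] psi 82.2 z [ 0.  0. -1.] q [-0.04  0.43 -0.86  1.82  0.37  1.06  0.4 ] F [-0.5  0.5 -3.4] w 1.56
```

View pics/wrist9.png

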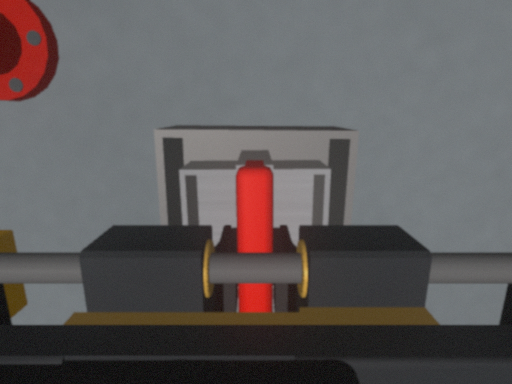

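View pics/z9.png

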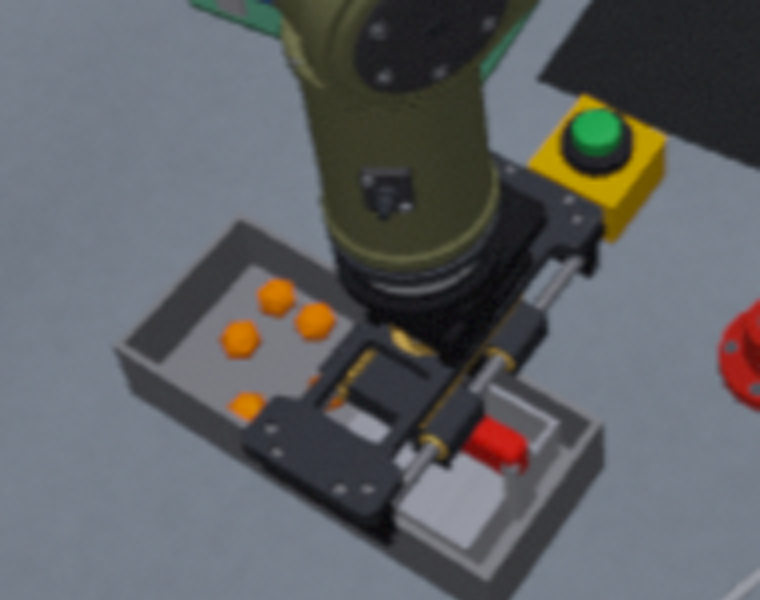

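The scoop sits centred between the bin walls (columns 183–329 within 158–352). Tilt slightly nose down until the lip touches.

Call:
{"method": "jog_arm", "body": {"steps": [0,2.5,0,0,0,-0.1,0.8,0,2.5,0,0,0,-0.1,0.8,0,2.5,0,0,0,-0.1,0.8]}}

```text
time_s: 27.9
position: [0.4344, 0.3707, 0.0543]
eef_rot: [-0.213, -3.094, -0.006]
contact_force: [0.9, -0.2, -0.1]
width: 0.179
```

Call:
{"method": "jog_arm", "body": {"steps": [0,0,0,-0.6,0,-0.03,0.8,0,0,0,-1.2,0,-0.05,0.8,0,0,0,-1.8,0,-0.08,0.8,0,0,0,-2.4,0,-0.1,0.8,0,0,0,-3,0,-0.13,0.8,0,0,0,-3.6,0,-0.16,0.8,0,0,0,-4.2,0,-0.18,0.8,0,0,0,-4.8,0,-0.2,0.8,0,0,0,-5.4,0,-0.23,0.8,0,0,0,-6,0,-0.26,0.8,0,0,0,-6.4,0,-0.28,0.8,0,0,0,-6.8,0,-0.3,0.8]}}

```text
time_s: 29.1
position: [0.4999, 0.3622, 0.0544]
eef_rot: [-0.211, -3.09, -0.006]
contact_force: [-6.2, 0.1, 6.2]
width: 0.177
```

```bash
python3 - <<'E'
from h import *
rel([])
for n in ['top','side']:
    c=cap(n,n+'10.png');np.savez('pics/%s10.npz'%n,**c)
a=cv2.imread('pics/side10.png');cv2.imwrite('pics/z10.png',cv2.resize(a[210:375,90:280],None,fx=4,fy=4,interpolation=cv2.INTER_CUBIC)[:600])
a=cv2.imread('pics/top10.png');cv2.imwrite('pics/y10.png',cv2.resize(a[115:245,100:230],None,fx=4,fy=4,interpolation=cv2.INTER_CUBIC)[:600])
E
```

```text
t 29.1 p [0.4999 0.3622 0.0544] psi 82.2 z [-0.044  0.007 -0.999] q [-0.02  0.55 -0.82  1.67  0.39  1.14  0.5 ] F [-6.2  0.1  6.2] w 1.54
```

View pics/z10.png

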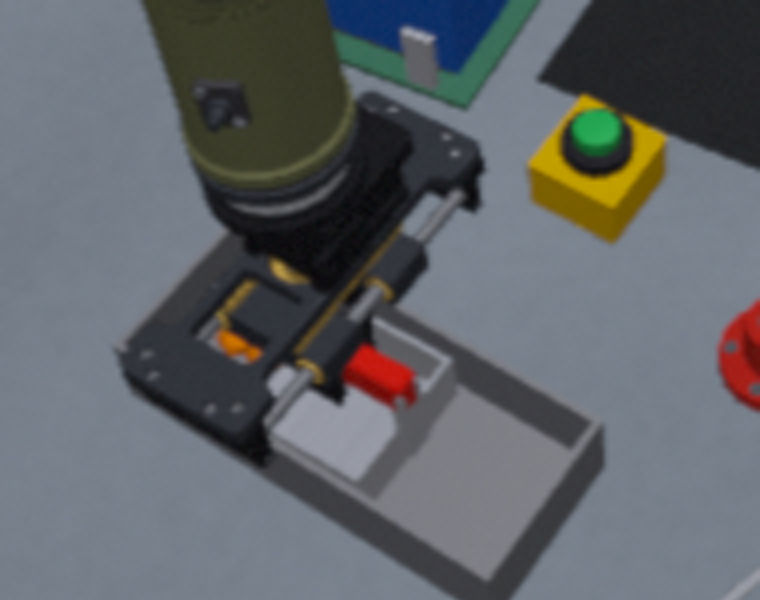

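View pics/y10.png

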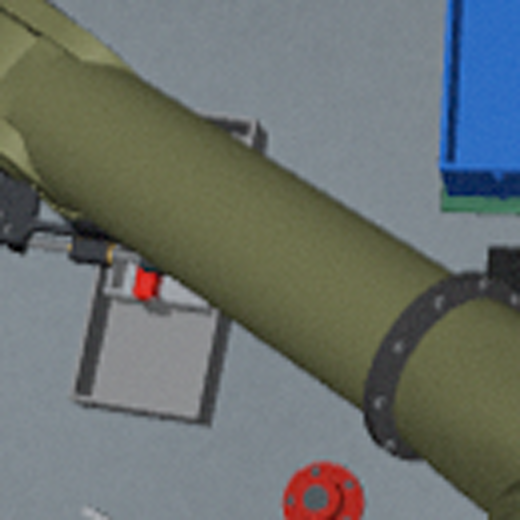

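Call:
{"method": "jog_arm", "body": {"steps": [0,0,0,-0.5,0,-0.07,0.8,0,0,0,-1,0,-0.09,0.8,0,0,0,-1.5,0,-0.11,0.8,0,0,0,-2,0,-0.13,0.8,0,0,0,-2.5,0,-0.15,0.8,0,0,0,-3,0,-0.18,0.8,0,0,0,-3.4,0,-0.2,0.8,0,0,0,-3.8,0,-0.22,0.8]}}

```text
time_s: 30.0
position: [0.5369, 0.3568, 0.0546]
eef_rot: [-0.211, -3.088, -0.005]
contact_force: [-6.9, -0.7, 7.6]
width: 0.175
```

Call:
{"method": "jog_arm", "body": {"steps": [0,0,0,-0.3,0,-0.04,0.8,0,0,0,-0.5,0,-0.05,0.8,0,0,0,-0.7,0,-0.06,0.8,0,0,0,-0.7,0,-0.06,0.8]}}

```text
time_s: 30.4
position: [0.5441, 0.3557, 0.0547]
eef_rot: [-0.211, -3.089, -0.005]
contact_force: [-6.3, 0.8, 5.8]
width: 0.179
```

```bash
python3 - <<'E'
from h import *
rel([])
for n in ['top','side','wrist']:
    c=cap(n,n+'11.png');np.savez('pics/%s11.npz'%n,**c)
a=cv2.imread('pics/side11.png');cv2.imwrite('pics/z11.png',cv2.resize(a[210:375,90:280],None,fx=4,fy=4,interpolation=cv2.INTER_CUBIC)[:600])
E
```

```text
t 30.4 p [0.5441 0.3557 0.0547] psi 82.2 z [-0.045  0.006 -0.999] q [-0.02  0.6  -0.79  1.57  0.41  1.18  0.54] F [-6.3  0.8  5.8] w 1.55
```

View pics/z11.png

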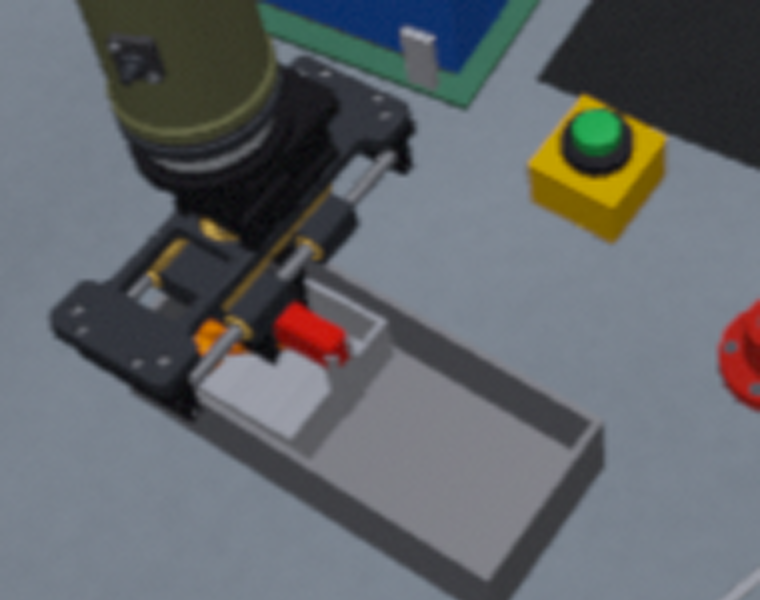

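View pics/wrist11.png

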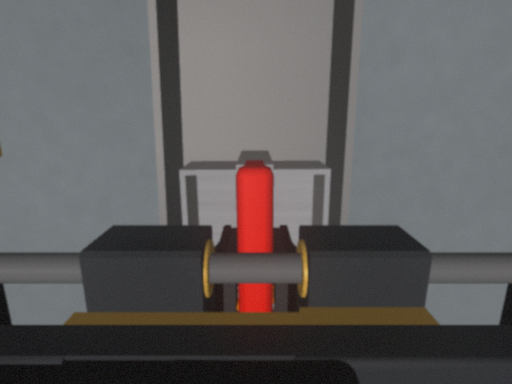

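Call:
{"method": "jog_arm", "body": {"steps": [0,-2,0,0.18,0,-0.15,0.8,0,-4,0,0.35,0,-0.3,0.8,0,-6,0,0.5,0,-0.45,0.8,0,-8,0,0.65,0,-0.6,0.8,0,-10.5,0,0.8,0,-0.8,0.8,0,-12.5,0,0.95,0,-0.95,0.8,0,-14.5,0,1.08,0,-1.1,0.8,0,-16.5,0,1.2,0,-1.25,0.8,0,-18.5,0,1.3,0,-1.4,0.8,0,-20.5,0,1.4,0,-1.6,0.8,0,-20.5,0,1.4,0,-2.2,0.8,0,-20.5,0,1.5,0,-3.5,0.8,0,-20.5,0,1.6,0,-6,0.8,0,-20.5,0,1.6,0,-9,0.8,0,-20.5,0,1.6,0,-12,0.8,0,-20.5,0,1.6,0,-14,0.8,0,-20.5,0,1.6,0,-14,0.8]}}

```text
time_s: 32.25
position: [0.538, 0.3576, 0.2002]
eef_rot: [0.196, 2.815, -0.024]
contact_force: [0.8, 0.3, -3.5]
width: 0.18
```

```bash
python3 - <<'E'
from h import *
rel([])
for n in ['top','side','wrist']:
    c=cap(n,n+'12.png');np.savez('pics/%s12.npz'%n,**c)
a=cv2.imread('pics/side12.png');cv2.imwrite('pics/z12.png',cv2.resize(a[180:345,60:250],None,fx=4,fy=4,interpolation=cv2.INTER_CUBIC)[:600])
E
```

```text
t 32.25 p [0.538  0.3576 0.2002] psi 82.1 z [ 0.313 -0.038 -0.949] q [-0.06  0.24 -0.81  1.7   0.49  1.12  0.41] F [ 0.8  0.3 -3.5] w 1.56
```

View pics/z12.png

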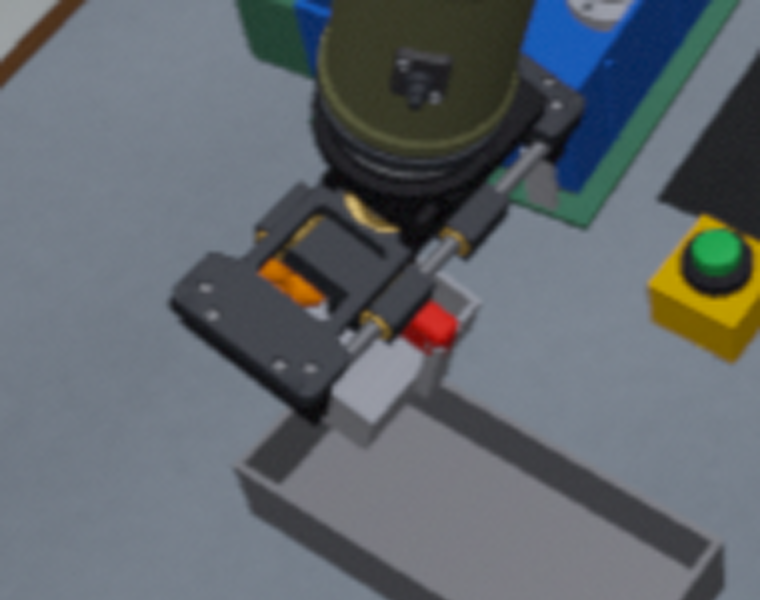

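View pics/wrist12.png

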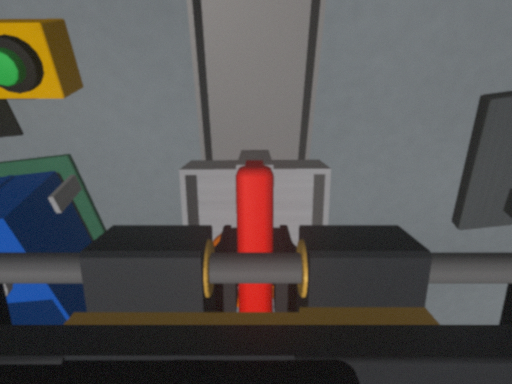

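View pics/top12.png

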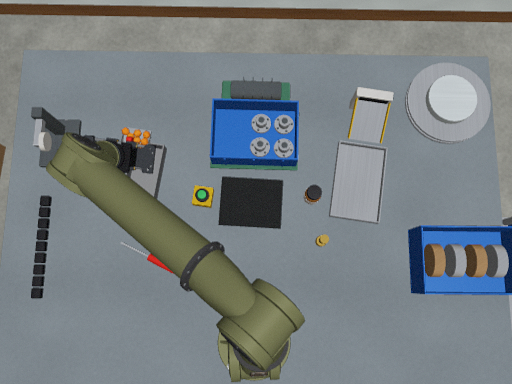

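```bash
python3 - <<'E'
import cv2
a=cv2.imread('pics/top12.png');cv2.imwrite('pics/y12.png',cv2.resize(a[110:185,95:195],None,fx=7,fy=7,interpolation=cv2.INTER_CUBIC))
E
```

```text
(no output)
```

View pics/y12.png

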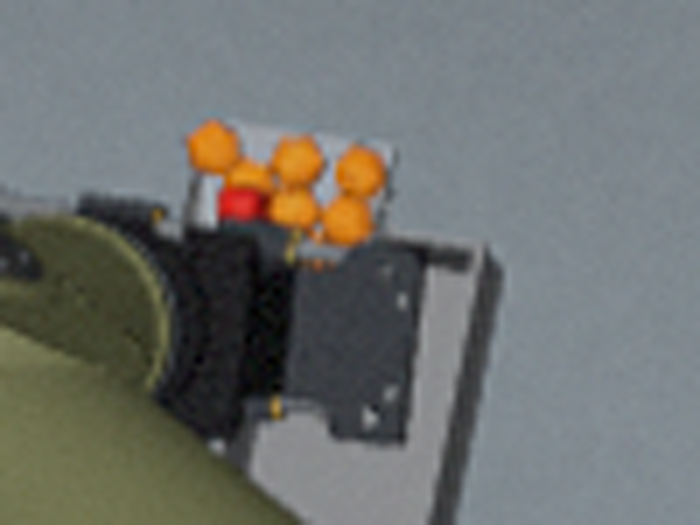

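Six chips are clearly in the scoop (zoom (215,145)…(345,220)) with orange of a seventh behind; one sits on the left front rim. Tilt back further so they slide in.

Call:
{"method": "jog_arm", "body": {"steps": [0,-3,0,0,0,0,0.8,0,-6,0,0,0,0,0.8,0,-9,0,0,0,0,0.8,0,-12,0,0,0,0,0.8,0,-15,0,0,0,0,0.8,0,-18,0,0,0,0,0.8,0,-18,0,0,0,0,0.8,0,-18,0,0,0,0,0.8]}}

```text
time_s: 33.2
position: [0.5347, 0.3558, 0.1933]
eef_rot: [0.171, 2.511, -0.058]
contact_force: [0.5, -1.1, -4.0]
width: 0.174
```

```bash
python3 - <<'E'
from h import *
rel([])
for n in ['top','side']:
    c=cap(n,n+'13.png');np.savez('pics/%s13.npz'%n,**c)
a=cv2.imread('pics/side13.png');cv2.imwrite('pics/z13.png',cv2.resize(a[180:345,60:250],None,fx=4,fy=4,interpolation=cv2.INTER_CUBIC)[:600])
a=cv2.imread('pics/top13.png');cv2.imwrite('pics/y13.png',cv2.resize(a[110:185,95:195],None,fx=7,fy=7,interpolation=cv2.INTER_CUBIC))
E
```

```text
t 33.2 p [0.5347 0.3558 0.1933] psi 82.2 z [ 0.58  -0.081 -0.811] q [-0.18  0.14 -0.79  1.91  0.82  0.98  0.06] F [ 0.5 -1.1 -4. ] w 1.51
```

View pics/z13.png

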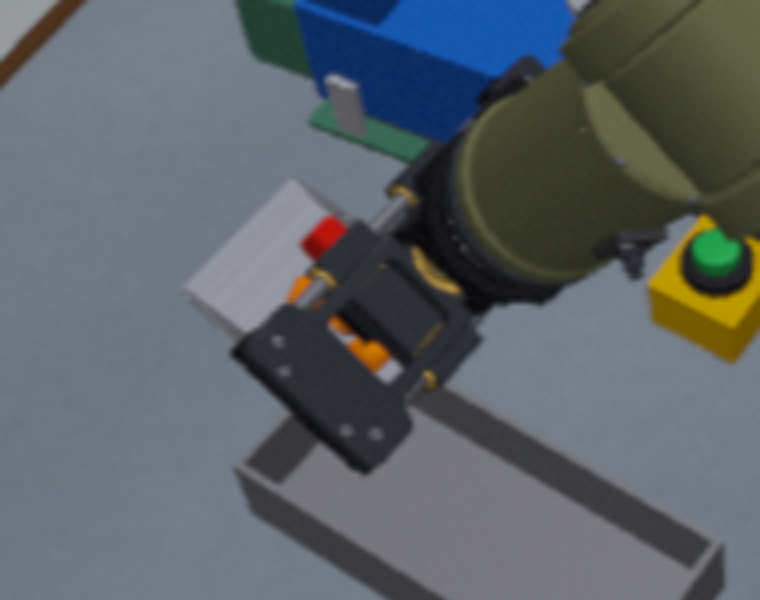

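View pics/y13.png

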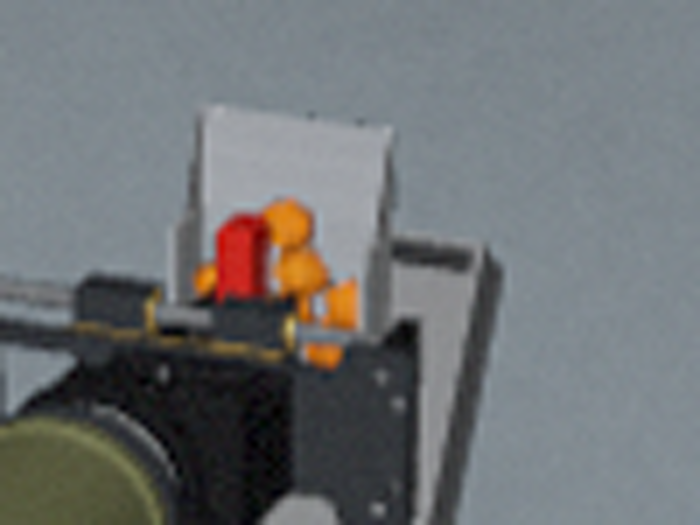

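All visible chips slid to the back wall and none is left in the visible bin. Now compute rows for the carry: keep the scoop nose-up 22°, turn the mouth back towards the robot, over the free half of the tote.

```bash
cat >> h.py <<'E'
def RT(psi,ay): return down(psi)@Ro.from_euler('y',ay,degrees=True).as_matrix()
def rows(wps,claw):
    s=state();R0=Ro.from_rotvec(s['eef_rot']).as_matrix();p0=s['position'];o=[]
    for p,psi,ay in wps:
        rv=np.degrees(Ro.from_matrix(R0.T@RT(psi,ay)).as_rotvec());d=R0.T@(np.array(p)-p0)*100
        o.append(', '.join('%g'%v for v in [*rv.round(1),*d.round(2),claw]))
    print(',\n'.join(o))
E
python3 - <<'E'
from h import *
rel([])
p0=np.array([.5347,.3558,.1933]);p1=np.array([.645,.077,.235])
w=[]
for i in range(1,20):
    f=i/19; ay=-36+16*min(1,i/6); z=.1933+min(1,i/5)*.042
    g=max(0,(i-3)/16)
    p=p0+(p1-p0)*g;p[2]=z
    w.append((p,82-7.9*i,ay))
rows(w,.8)
E
```

```text
t 33.3 p [0.5359 0.3557 0.1945] psi 82.1 z [ 0.581 -0.081 -0.81 ] q [-0.18  0.14 -0.79  1.91  0.82  0.98  0.06] F [ 0.7  0.6 -4.3] w 1.58
4.5, 2.6, 6.6, -0.32, -0.01, -0.65, 0.8,
8.7, 5.2, 13.3, -0.82, -0.01, -1.33, 0.8,
12.6, 7.8, 20.2, -1.31, -0.01, -2.01, 0.8,
16.2, 10.3, 27.3, -2.55, -1.64, -2.15, 0.8,
19.4, 12.7, 34.6, -3.79, -3.27, -2.29, 0.8,
22.3, 15, 42.1, -4.54, -4.9, -1.75, 0.8,
26, 14.7, 49.1, -5.28, -6.54, -1.21, 0.8,
29.7, 14.3, 56.1, -6.03, -8.17, -0.66, 0.8,
33.5, 13.8, 63.1, -6.78, -9.8, -0.12, 0.8,
37.2, 13.3, 70.1, -7.53, -11.43, 0.42, 0.8,
40.9, 12.7, 77, -8.27, -13.06, 0.96, 0.8,
44.6, 12.1, 84, -9.02, -14.69, 1.5, 0.8,
48.3, 11.4, 91, -9.77, -16.32, 2.04, 0.8,
52, 10.6, 98, -10.51, -17.95, 2.58, 0.8,
55.7, 9.8, 105, -11.26, -19.58, 3.13, 0.8,
59.4, 8.9, 111.9, -12.01, -21.21, 3.67, 0.8,
63.1, 7.8, 118.9, -12.76, -22.85, 4.21, 0.8,
66.8, 6.7, 125.9, -13.5, -24.48, 4.75, 0.8,
70.5, 5.6, 132.8, -14.25, -26.11, 5.29, 0.8
```

Call:
{"method": "jog_arm", "body": {"steps": [4.5,2.6,6.6,-0.3,0,-0.65,0.8,8.7,5.2,13.3,-0.8,0,-1.3,0.8,12.6,7.8,20.2,-1.3,0,-2,0.8,16.2,10.3,27.3,-2.5,-1.6,-2.15,0.8,19.4,12.7,34.6,-3.8,-3.3,-2.3,0.8,22.3,15,42.1,-4.5,-4.9,-1.75,0.8,26,14.7,49.1,-5.3,-6.5,-1.2,0.8,29.7,14.3,56.1,-6,-8.2,-0.65,0.8,33.5,13.8,63.1,-6.8,-9.8,-0.1,0.8,37.2,13.3,70.1,-7.5,-11.4,0.4,0.8,40.9,12.7,77,-8.3,-13.1,0.95,0.8,44.6,12.1,84,-9,-14.7,1.5,0.8,48.3,11.4,91,-9.8,-16.3,2,0.8,52,10.6,98,-10.5,-18,2.6,0.8,55.7,9.8,105,-11.3,-19.6,3.1,0.8,59.4,8.9,111.9,-12,-21.2,3.7,0.8,63.1,7.8,118.9,-12.8,-22.9,4.2,0.8,66.8,6.7,125.9,-13.5,-24.5,4.75,0.8,70.5,5.6,132.8,-14.25,-26.1,5.3,0.8]}}

```text
time_s: 35.2
position: [0.6466, 0.076, 0.2355]
eef_rot: [2.978, 0.569, -0.52]
contact_force: [-0.5, 0.6, -4.1]
width: 0.18
```

```bash
python3 - <<'E'
from h import *
rel([])
for n in ['top','side']:
    c=cap(n,n+'14.png');np.savez('pics/%s14.npz'%n,**c)
rows([((.645,.077,.235),-76,-20),((.645,.077,.235),-84,-18),((.645,.077,.235),-91,-15)],.8)
a=cv2.imread('pics/top14.png');cv2.imwrite('pics/y14.png',cv2.resize(a[60:240,90:310],None,fx=3.3,fy=3.3,interpolation=cv2.INTER_CUBIC))
E
```

```text
t 35.2 p [0.6466 0.076  0.2355] psi -68.4 z [-0.315 -0.126 -0.941] q [-0.02  0.61 -0.31  1.07  0.21  1.82 -1.48] F [-0.5  0.6 -4.1] w 1.57
2.8, -0.1, 6.7, -0, -0.81, -0, 0.8,
5.3, 1.8, 14.3, -0, -0.81, -0, 0.8,
7, 4.8, 21.2, -0, -0.81, -0, 0.8
```

View pics/side14.png

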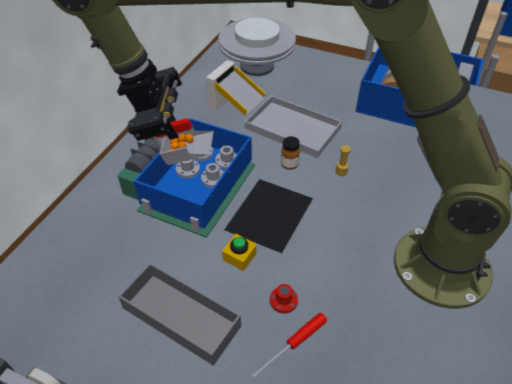

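View pics/y14.png

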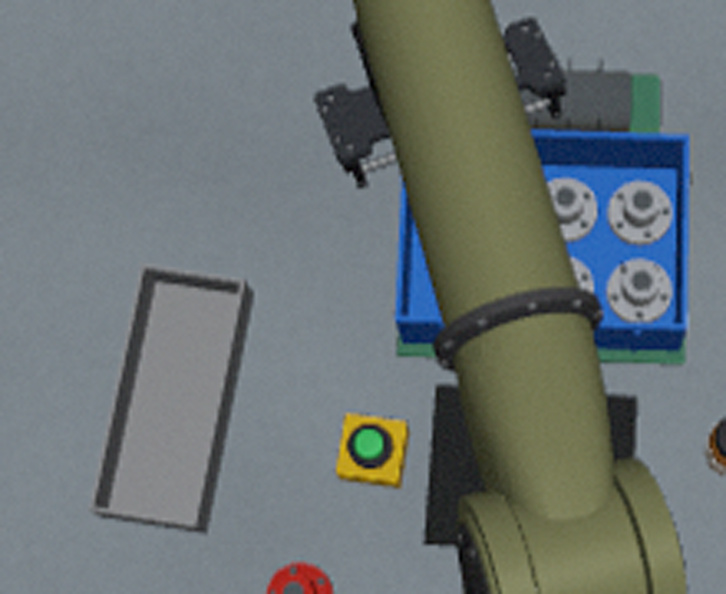

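The bin is empty (top view) and the chips are in the scoop over the tote. Finish the turn and pour.

```bash
python3 - <<'E'
from h import *
w=[((.645,.077,.235),-76,-18),((.645,.077,.235),-84,-12),((.645,.077,.23),-91,-6)]
for i in range(1,15):
    ay=-6+4*i; w.append(((.648,.077,.23-.065*i/14),-91,ay))
rows(w,.8)
E
```

```text
2.7, 1.9, 6.8, -0, -0.81, -0, 0.8,
4.6, 7.8, 14.6, -0, -0.81, -0, 0.8,
5.4, 13.6, 21.7, 0.17, -0.81, 0.47, 0.8,
4.6, 17.6, 21.9, 0.59, -0.71, 0.81, 0.8,
3.8, 21.5, 22.1, 0.74, -0.71, 1.25, 0.8,
3.1, 25.5, 22.3, 0.9, -0.71, 1.68, 0.8,
2.3, 29.4, 22.4, 1.06, -0.72, 2.12, 0.8,
1.5, 33.4, 22.6, 1.22, -0.72, 2.56, 0.8,
0.7, 37.3, 22.7, 1.38, -0.72, 2.99, 0.8,
-0, 41.3, 22.8, 1.53, -0.73, 3.43, 0.8,
-0.8, 45.2, 22.9, 1.69, -0.73, 3.87, 0.8,
-1.7, 49.2, 22.9, 1.85, -0.73, 4.3, 0.8,
-2.5, 53.1, 23, 2.01, -0.74, 4.74, 0.8,
-3.3, 57.1, 23, 2.17, -0.74, 5.18, 0.8,
-4.1, 61, 23, 2.32, -0.74, 5.61, 0.8,
-4.9, 65, 23, 2.48, -0.74, 6.05, 0.8,
-5.8, 68.9, 23, 2.64, -0.75, 6.49, 0.8
```

Call:
{"method": "jog_arm", "body": {"steps": [2.7,1.9,6.8,0,-0.4,0,0.8,4.6,7.8,14.6,0,-0.4,0,0.8,5.4,13.6,21.7,0.2,-0.4,0.45,0.8,4.6,17.6,21.9,0.6,-0.4,0.8,0.8,3.8,21.5,22.1,0.75,-0.4,1.25,0.8,3.1,25.5,22.3,0.9,-0.4,1.7,0.8,2.3,29.4,22.4,1.05,-0.4,2.1,0.8,1.5,33.4,22.6,1.2,-0.4,2.55,0.8,0.7,37.3,22.7,1.4,-0.4,3,0.8,0,41.3,22.8,1.55,-0.4,3.4,0.8,-0.8,45.2,22.9,1.7,-0.4,3.9,0.8,-1.7,49.2,22.9,1.85,-0.4,4.3,0.8,-2.5,53.1,23,2,-0.4,4.75,0.8,-3.3,57.1,23,2.2,-0.4,5.2,0.8,-4.1,61,23,2.3,-0.4,5.6,0.8,-4.9,65,23,2.5,-0.4,6,0.8,-5.8,68.9,23,2.6,-0.4,6.5,0.8,-5.8,68.9,23,2.6,-0.4,6.5,0.8,-5.8,68.9,23,2.6,-0.4,6.5,0.8]}}

```text
time_s: 37.2
position: [0.6487, 0.08, 0.1821]
eef_rot: [-2.854, 0.016, -1.309]
contact_force: [0.3, -0.3, -3.2]
width: 0.18
```

```bash
python3 - <<'E'
from h import *
rel([])
for n in ['top','side']:
    c=cap(n,n+'15.png');np.savez('pics/%s15.npz'%n,**c)
a=cv2.imread('pics/side15.png');cv2.imwrite('pics/z15.png',cv2.resize(a[90:240,100:290],None,fx=4,fy=4,interpolation=cv2.INTER_CUBIC)[:600])
E
```

```text
t 37.2 p [0.6487 0.08   0.1821] psi -90.5 z [ 0.758 -0.003 -0.652] q [ 0.66 -0.1  -0.89  2.25  0.8   0.18 -2.59] F [ 0.3 -0.3 -3.2] w 1.57
```

View pics/z15.png

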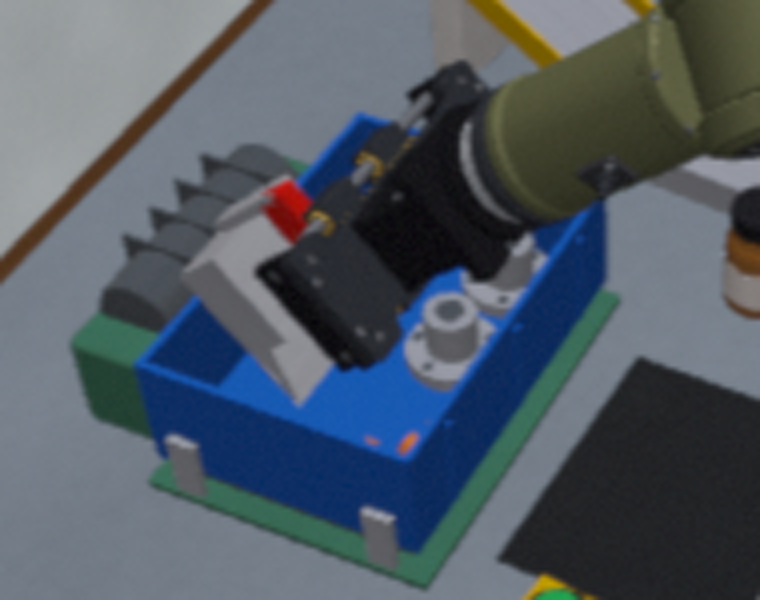

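View pics/top15.png

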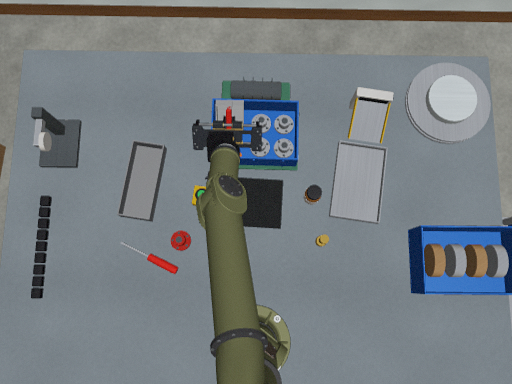

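Chips are dropping at the front of the tote ((370–410,440) in the zoom). Raise, level and look.

```bash
python3 - <<'E'
from h import *
w=[((.648,.079,.182+.06*min(1,i/8)),-90.5,49-4.1*i) for i in range(1,13)]
w.append(((.6,.06,.25),-88,0));w.append(((.56,.04,.26),-84,0));w.append(((.51,.03,.26),-80,0));w.append(((.46,.02,.26),-78,0))
rows(w,.8)
E
```

```text
0.1, -4.3, -0.4, 0.63, -0.24, -0.57, 0.8,
0, -8.4, -0.4, 1.2, -0.24, -1.06, 0.8,
0, -12.5, -0.4, 1.76, -0.24, -1.55, 0.8,
0, -16.6, -0.4, 2.33, -0.24, -2.04, 0.8,
0, -20.7, -0.4, 2.9, -0.25, -2.53, 0.8,
-0, -24.8, -0.4, 3.47, -0.25, -3.02, 0.8,
-0, -28.9, -0.4, 4.03, -0.25, -3.51, 0.8,
-0, -33, -0.4, 4.6, -0.26, -4, 0.8,
-0.1, -37.1, -0.4, 4.6, -0.26, -4, 0.8,
-0.1, -41.2, -0.4, 4.6, -0.26, -4, 0.8,
-0.1, -45.3, -0.4, 4.6, -0.26, -4, 0.8,
-0.1, -49.4, -0.4, 4.6, -0.26, -4, 0.8,
1, -49.2, -2.7, 2.09, 1.71, -8.14, 0.8,
2.7, -49.1, -6.5, 0.26, 3.76, -11.81, 0.8,
4.4, -49, -10.2, -3, 4.83, -15.58, 0.8,
5.3, -49, -12.1, -6.26, 5.9, -19.36, 0.8
```

Call:
{"method": "jog_arm", "body": {"steps": [0,-4.3,-0.4,0.6,-0.2,-0.6,0.8,0,-8.4,-0.4,1.2,-0.2,-1.05,0.8,0,-12.5,-0.4,1.8,-0.2,-1.55,0.8,0,-16.6,-0.4,2.3,-0.2,-2,0.8,0,-20.7,-0.4,2.9,-0.2,-2.5,0.8,0,-24.8,-0.4,3.5,-0.2,-3,0.8,0,-28.9,-0.4,4,-0.2,-3.5,0.8,0,-33,-0.4,4.6,-0.2,-4,0.8,0,-37,-0.4,4.6,-0.2,-4,0.8,0,-41,-0.4,4.6,-0.2,-4,0.8,0,-45,-0.4,4.6,-0.2,-4,0.8,0,-49.4,-0.4,4.6,-0.2,-4,0.8,0,-49.4,-0.4,4.6,-0.2,-4,0.8]}}

```text
time_s: 38.6
position: [0.65, 0.0808, 0.2403]
eef_rot: [-3.137, 0.006, 0.01]
contact_force: [0.5, -0.2, -4.1]
width: 0.179
```

```bash
python3 - <<'E'
from h import *
rel([])
for n in ['top','side','wrist']:
    c=cap(n,n+'16.png');np.savez('pics/%s16.npz'%n,**c)
a=cv2.imread('pics/side16.png');cv2.imwrite('pics/z16.png',cv2.resize(a[90:240,100:290],None,fx=4,fy=4,interpolation=cv2.INTER_CUBIC)[:600])
E
```

```text
t 38.6 p [0.65   0.0808 0.2403] psi -90.2 z [-0.007  0.005 -1.   ] q [ 0.26  0.38 -0.56  1.39  0.19  1.43 -1.87] F [ 0.5 -0.2 -4.1] w 1.55
```

View pics/z16.png

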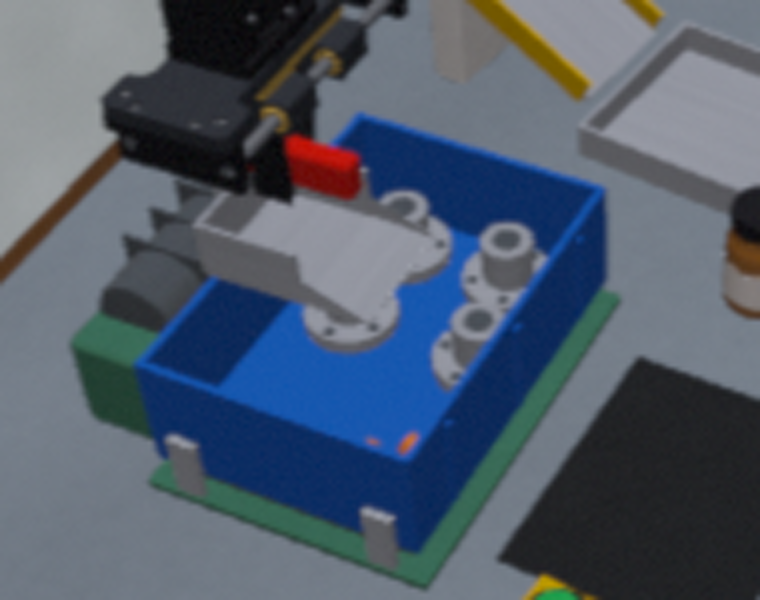

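View pics/wrist16.png

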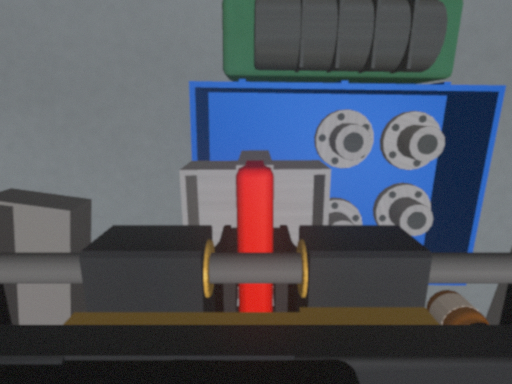

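The scoop looks empty and four hubs still stand. Now carry it back to its original pose on the mat.

```bash
python3 - <<'E'
from h import *
rel([((.4387,.0194,.25),-77.7),((.4387,.0194,.056),-77.7)])
E
```

```text
t 38.75 p [0.6481 0.0818 0.2419] psi -90.2 z [-0.003  0.005 -1.   ] q [ 0.26  0.37 -0.56  1.39  0.19  1.43 -1.87] F [-0.2 -0.3 -2.9] w 1.59
 turn [ -0.3   0.2 -12.5] shift [-20.92   6.3   -0.77]
 turn [ -0.3   0.2 -12.5] shift [-20.86   6.38  18.63]
```

Call:
{"method": "jog_arm", "body": {"steps": [0,0,-4,-4,1.2,-0.8,0.8,0,0,-8,-8,2.4,-0.8,0.8,0,0,-12.5,-12,3.6,-0.8,0.8,0,0,-12.5,-16,4.8,-0.8,0.8,0,0,-12.5,-19,5.7,-0.8,0.8,0,0,-12.5,-20.9,6.3,-0.8,0.8,0,0,-12.5,-20.9,6.3,3,0.8,0,0,-12.5,-20.9,6.3,7,0.8,0,0,-12.5,-20.9,6.3,11,0.8,0,0,-12.5,-20.9,6.3,14,0.8,0,0,-12.5,-20.9,6.3,16.5,0.8,0,0,-12.5,-20.9,6.3,18,0.8,0,0,-12.5,-20.9,6.3,18,0.8,0,0,-12.5,-20.9,6.3,18,0.8]}}

```text
time_s: 40.15
position: [0.4383, 0.0199, 0.0636]
eef_rot: [-3.119, -0.335, 0.002]
contact_force: [0.1, -0.2, -2.9]
width: 0.175
```

```bash
python3 - <<'E'
from h import *
rel([((.4387,.0194,.053),-77.7),((.4387,.0194,.052),-77.7)])
for n in ['top','side','wrist']:
    c=cap(n,n+'17.png');np.savez('pics/%s17.npz'%n,**c)
a=cv2.imread('pics/top17.png');cv2.imwrite('pics/y17.png',cv2.resize(a[85:235,200:320],None,fx=4,fy=4,interpolation=cv2.INTER_CUBIC)[:600])
a=cv2.imread('pics/side17.png');cv2.imwrite('pics/z17.png',cv2.resize(a[110:260,150:340],None,fx=4,fy=4,interpolation=cv2.INTER_CUBIC)[:600])
E
```

```text
t 40.15 p [0.4383 0.0199 0.0636] psi -77.8 z [-0.002  0.004 -1.   ] q [ 0.49  0.05 -0.6   2.11  0.03  0.99 -1.48] F [ 0.1 -0.2 -2.9] w 1.52
 turn [-0.3  0.  -0.1] shift [0.03 0.06 1.06]
 turn [-0.3  0.  -0.1] shift [0.03 0.06 1.16]
```

View pics/y17.png

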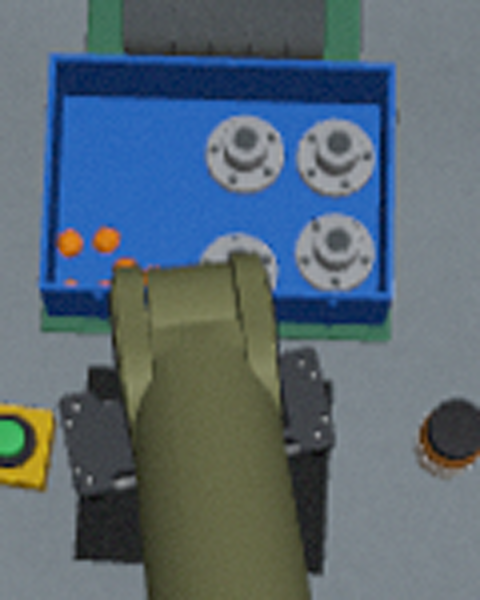

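View pics/z17.png

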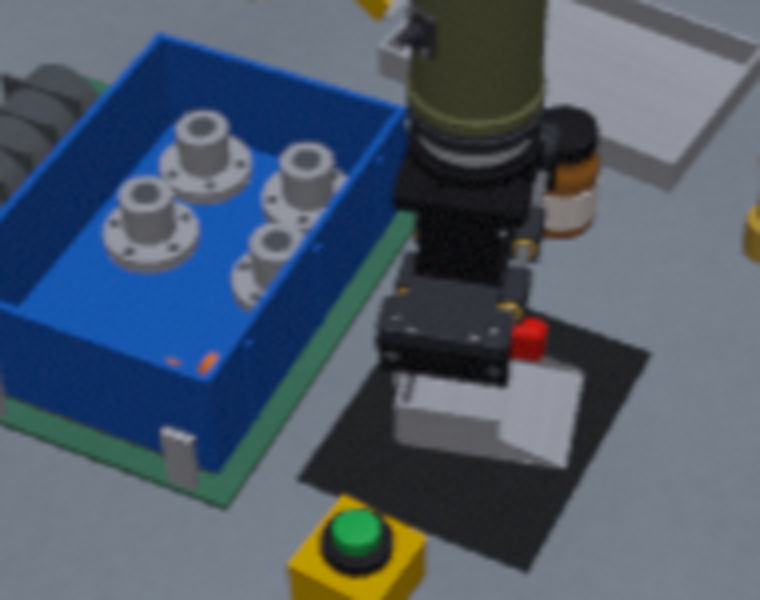

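The scoop is empty above the mat, mouth to the robot; chips lie along the tote's near wall. Set the scoop down.

Call:
{"method": "jog_arm", "body": {"steps": [0,0,0,0,0,0.5,0.8,0,0,0,0,0,0.9,0.8,0,0,0,0,0,1.1,0.8,0,0,0,0,0,1.15,0.8,0,0,0,0,0,1.15,0.8]}}

```text
time_s: 40.8
position: [0.438, 0.0201, 0.0522]
eef_rot: [-3.118, -0.334, 0.006]
contact_force: [-4.1, 1.3, 7.5]
width: 0.175
```

Call:
{"method": "jog_arm", "body": {"steps": [0,0,0,0,0,-0.05,0.8,0,0,0,0,0,-0.05,1.5,0,0,0,0,0,-0.05,2.5,0,0,0,0,0,-0.05,4,0,0,0,0,0,-0.05,4,0,0,0,0,0,-2,4,0,0,0,0,0,-5,4,0,0,0,0,0,-9,4,0,0,0,0,0,-13,4,0,0,0,0,0,-17,4], "newtons": 30}}

```text
time_s: 41.8
position: [0.4387, 0.0191, 0.2229]
eef_rot: [-3.118, -0.334, 0.004]
contact_force: [1.9, -0.2, -0.0]
width: 0.454
```

```bash
python3 - <<'E'
from h import *
rel([((.45,.1666,.22),20),((.4,.25,.25),40)])
E
```

```text
t 41.8 p [0.4387 0.0191 0.2229] psi -77.8 z [-0.003  0.005 -1.   ] q [ 0.52 -0.13 -0.57  1.92 -0.08  1.33 -1.38] F [ 1.9 -0.2 -0. ] w 3.95
 turn [ -0.3  -0.2 -97.8] shift [  4.22 -14.18   0.36]
 turn [  -0.3   -0.3 -117.8] shift [  1.1  -23.4   -2.58]
```

Call:
{"method": "jog_arm", "body": {"steps": [0,0,-8,0,-3,-1,4,0,0,-16,0,-6,-2,4,0,0,-24,0.5,-9,-2.6,4,0,0,-32,0.5,-12,-2.6,3,0,0,-40,1,-15,-2.6,2,0,0,-48,1,-18,-2.6,1,0,0,-56,1,-21,-2.6,0,0,0,-64,1.1,-23.4,-2.6,0,0,0,-72,1.1,-23.4,-2.6,0,0,0,-80,1.1,-23.4,-2.6,0,0,0,-88,1.1,-23.4,-2.6,0,0,0,-96,1.1,-23.4,-2.6,0,0,0,-104,1.1,-23.4,-2.6,0,0,0,-112,1.1,-23.4,-2.6,0,0,0,-117,1.1,-23.4,-2.6,0,0,0,-117,1.1,-23.4,-2.6,0]}}

```text
time_s: 43.4
position: [0.4002, 0.25, 0.2486]
eef_rot: [-1.344, -2.834, -0.005]
contact_force: [-0.5, -0.2, 0.1]
width: 0.008
```

```bash
python3 - <<'E'
from h import *
from sc import scoop
rel([])
for n in ['top','side','wrist']:
    c=cap(n,n+'18.png');np.savez('pics/%s18.npz'%n,**c)
    if n=='top': scoop(c,(235,175,265,225))
a=cv2.imread('pics/top18.png');cv2.imwrite('pics/y18.png',cv2.resize(a[95:235,190:310],None,fx=4.2,fy=4.2,interpolation=cv2.INTER_CUBIC)[:600])
E
```

```text
t 43.4 p [0.4002 0.25   0.2486] psi 39.2 z [-0.003  0.005 -1.   ] q [ 0.2  -0.06 -0.76  1.81 -0.05  1.38  0.13] F [-0.5 -0.2  0.1] w 0.07
ctr [0.4375 0.0189] size [92.  15.6] dir 13.4
```

View pics/y18.png

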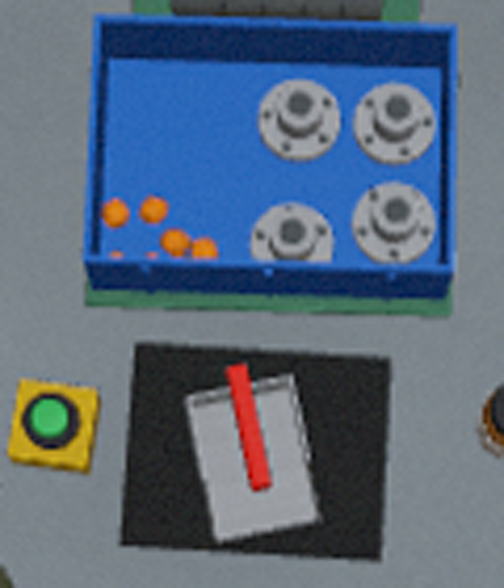

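View pics/top18.png

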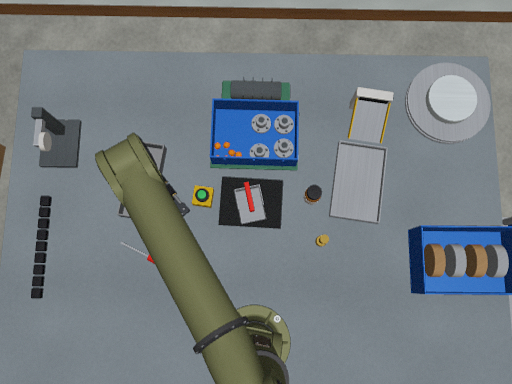

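View pics/side18.png

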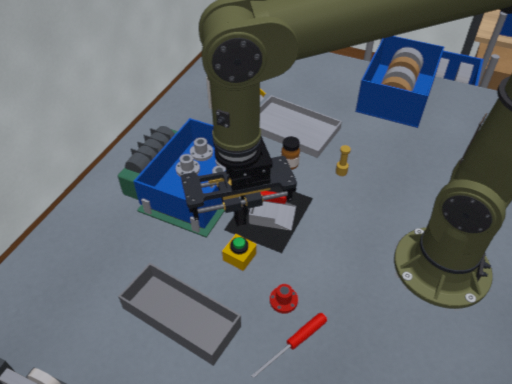

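Four chips are fully visible and two or three more are half hidden behind the tote's near wall; the scoop lies on the mat. I'll look into the tote from above with the wrist camera to count.

```bash
python3 - <<'E'
from h import *
rel([((.65,-.02,.3),39.2)])
E
```

```text
t 43.55 p [0.4002 0.25   0.2486] psi 39.1 z [-0.003  0.005 -1.   ] q [ 0.2  -0.06 -0.77  1.81 -0.05  1.38  0.12] F [ 0.1 -0.2  0.3] w 0.07
 turn [ 0.  -0.4 -0.1] shift [-36.68   2.35  -5.37]
```

Call:
{"method": "jog_arm", "body": {"steps": [0,0,0,-4,0.2,-4,0,0,0,0,-9,0.5,-5.4,0,0,0,0,-14,1,-5.4,0,0,0,0,-19,1.2,-5.4,0,0,0,0,-24,1.5,-5.4,0,0,0,0,-29,2,-5.4,0,0,0,0,-34,2.3,-5.4,0,0,0,0,-36.7,2.3,-5.4,0,0,0,0,-36.7,2.3,-5.4,0,0,0,0,-36.7,2.3,-5.4,0]}}

```text
time_s: 44.55
position: [0.6503, -0.0208, 0.2993]
eef_rot: [-1.348, -2.83, -0.006]
contact_force: [-0.7, 1.1, -0.3]
width: 0.005
```

```bash
python3 - <<'E'
from h import *
rel([])
c=cap('wrist','wrist19.png');np.savez('pics/wrist19.npz',**c)
E
```

```text
t 44.55 p [ 0.6503 -0.0208  0.2993] psi 39.1 z [-0.005  0.006 -1.   ] q [ 0.38  0.35 -0.52  1.31  0.16  1.54  0.56] F [-0.7  1.1 -0.3] w 0.04
```

View pics/wrist19.png

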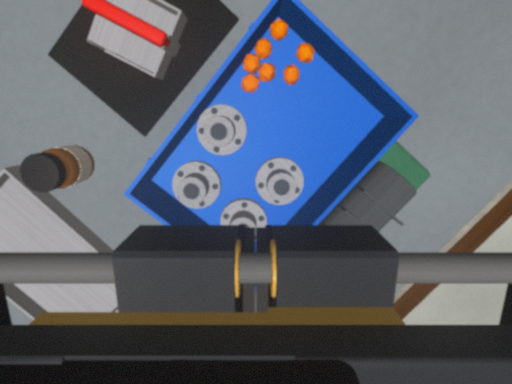

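Exactly seven chips in the tote ((279,28), (263,47), (305,52), (251,63), (266,72), (291,74), (250,83)) and four upright hubs. Now the button.

```bash
python3 - <<'E'
from h import *
def green(f,z):
    c=np.load(f);hsv=cv2.cvtColor(c['image'],cv2.COLOR_RGB2HSV);H,S,V=[hsv[...,i].astype(int) for i in range(3)]
    m=((H>50)&(H<75)&(S>140)&(V>120)).astype(np.uint8);n,l,s,ce=cv2.connectedComponentsWithStats(m)
    i=1+np.argmax(s[1:,4]);P=pts(c)[l==i];print(f,s[i],ce[i].round(1),ray(c,*ce[i],z).round(4),'z pct',np.percentile(P[:,2],[20,50,80]).round(4))
for z in (.052,.06):
    green('pics/top0.npz',z);green('pics/side0.npz',z)
rel([((.4505,.1666,.2),20),((.4505,.1666,.1),20)])
E
```

```text
pics/top0.npz [198 190   8   9  58] [201.4 194. ] [0.4486 0.1677 0.052 ] z pct [0.0592 0.0614 0.0644]
pics/side0.npz [234 238  11   8  76] [238.8 241.5] [0.4497 0.1626 0.052 ] z pct [0.0608 0.062  0.0633]
pics/top0.npz [198 190   8   9  58] [201.4 194. ] [0.4471 0.1668 0.06  ] z pct [0.0592 0.0614 0.0644]
pics/side0.npz [234 238  11   8  76] [238.8 241.5] [0.447 0.168 0.06 ] z pct [0.0608 0.062  0.0633]
t 44.6 p [ 0.6499 -0.0192  0.2999] psi 39.2 z [-0.004  0.007 -1.   ] q [ 0.38  0.35 -0.53  1.31  0.16  1.54  0.56] F [-0.   0.1 -0.5] w 0.04
 turn [-0.  -0.5 19.2] shift [26.93 -3.72 10.2 ]
 turn [-0.  -0.5 19.2] shift [26.85 -3.72 20.2 ]
```

Call:
{"method": "jog_arm", "body": {"steps": [0,0,5,5,-0.7,0,0,0,0,10,10,-1.4,0,0,0,0,15,15,-2.1,1,0,0,0,19,20,-3,4,0,0,-0.4,19,24,-3.6,8,0,0,-0.4,19,27.1,-4,12,0,0,-0.4,19,27.1,-4,16,0,0,-0.4,19,27.1,-4,20,0,0,-0.4,19,27.1,-4,21.4,0,0,-0.4,19,27.1,-4,21.4,0,0,-0.4,19,27.1,-4,21.4,0]}}

```text
time_s: 45.7
position: [0.4484, 0.1664, 0.0899]
eef_rot: [1.796, 2.575, 0.002]
contact_force: [0.4, -0.1, 0.5]
width: 0.01
```

```bash
python3 - <<'E'
from h import *
rel([((.447,.167,.061),20),((.447,.167,.053),20)])
c=cap('side','side20.png');cap('wrist','wrist20.png')
a=cv2.imread('pics/side20.png');cv2.imwrite('pics/z20.png',cv2.resize(a[160:300,160:340],None,fx=4,fy=4,interpolation=cv2.INTER_CUBIC)[:600])
E
```

```text
t 45.7 p [0.4484 0.1664 0.0899] psi 20.2 z [ 0.003  0.    -1.   ] q [ 0.23  0.11 -0.66  2.01  0.08  1.05 -0.12] F [ 0.4 -0.1  0.5] w 0.09
 turn [0.1 0.  0.2] shift [ 0.11 -0.12  2.89]
 turn [0.1 0.  0.2] shift [ 0.11 -0.12  3.69]
```

View pics/z20.png

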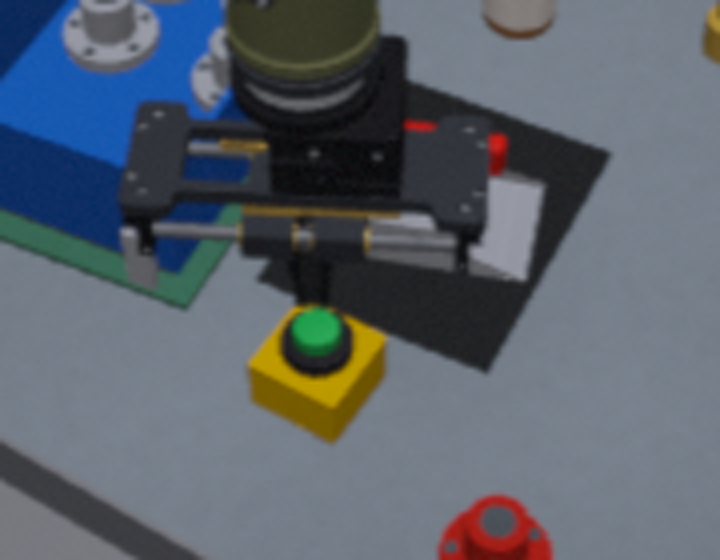

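The closed fingertips are right above the button at (316,330) in the zoom. Press down stepwise.

Call:
{"method": "jog_arm", "body": {"steps": [0,0,0,0.1,-0.1,1,0,0,0,0,0.1,-0.1,2,0,0,0,0,0.1,-0.1,2.5,0,0,0,0,0.1,-0.1,2.5,0,0,0,0,0.1,-0.1,2.8,0,0,0,0,0.1,-0.1,2.8,0]}}

```text
time_s: 46.4
position: [0.4457, 0.1663, 0.06]
eef_rot: [1.797, 2.577, -0.002]
contact_force: [-1.5, -1.2, 2.8]
width: 0.003
```

Call:
{"method": "jog_arm", "body": {"steps": [0,0,0,0,0,0.3,0,0,0,0,0,0,0.5,0,0,0,0,0,0,0.6,0,0,0,0,0,0,0.6,0]}}

```text
time_s: 46.8
position: [0.4461, 0.1664, 0.0561]
eef_rot: [1.796, 2.576, -0.003]
contact_force: [-6.8, -2.5, 20.4]
width: 0.008
```

Call:
{"method": "jog_arm", "body": {"steps": [0,0,0,0,0,0.1,0,0,0,0,0,0,0.1,0,0,0,0,0,0,0.1,0]}}

```text
time_s: 47.1
position: [0.4461, 0.1664, 0.056]
eef_rot: [1.796, 2.576, -0.003]
contact_force: [-10.4, -3.8, 28.0]
width: 0.007
```

```bash
python3 - <<'E'
from h import *
rel([])
c=cap('side','side21.png')
a=cv2.imread('pics/side21.png');cv2.imwrite('pics/z21.png',cv2.resize(a[160:300,160:340],None,fx=4,fy=4,interpolation=cv2.INTER_CUBIC)[:600])
E
```

```text
t 47.1 p [0.4461 0.1664 0.056 ] psi 20.2 z [ 0.    -0.003 -1.   ] q [ 0.21  0.16 -0.66  2.04  0.12  0.98 -0.16] F [-10.4  -3.8  28. ] w 0.06
```

View pics/z21.png

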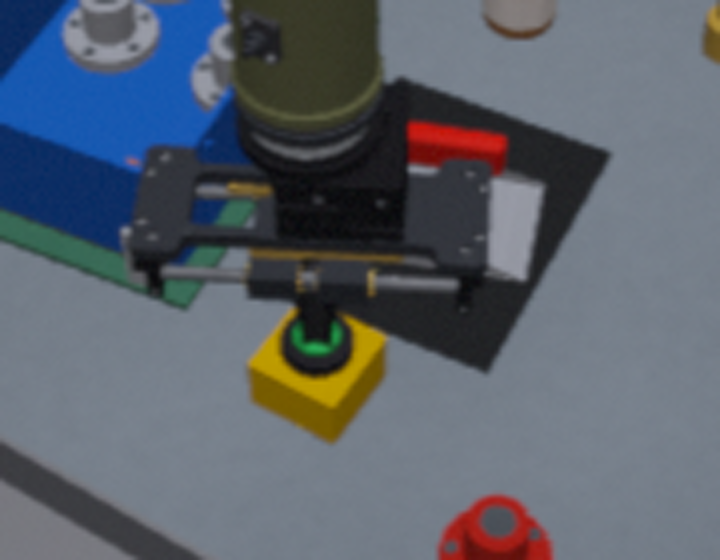

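A hard stop (28 N, no further movement). I'll check that the stop is the button and not its black collar, using depth from an earlier close view.

```bash
python3 - <<'E'
from h import *
c=np.load('pics/w7.npz');P=pts(c);im=c['image']
z=P[...,2]
for v in range(112,182,5): print(v,' '.join('%3d'%round(1000*z[v,u]) for u in range(52,142,4)))
hsv=cv2.cvtColor(im,cv2.COLOR_RGB2HSV);g=(hsv[...,0]>50)&(hsv[...,0]<75)&(hsv[...,1]>140)
y=(hsv[...,0]>18)&(hsv[...,0]<30)&(hsv[...,1]>150);g[:, 150:]=0
b=(hsv[...,2]<60);b[:112]=0;b[178:]=0;b[:,:55]=0;b[:,122:]=0
for n,m in (('green',g),('black',b)): print(n,m.sum(),np.percentile(z[m],[5,25,50,75,95]).round(4))
E
```

```text
112  -1  -1  -1  38  39  38  40  40  39  38  38  38  33  24  17   8  -2  -3  -1  -2  -1  -1  -3
117  -2   0  -1  39  39  38  39  39  39  39  39  39  40  38  39  37  28  20  11   3  -2  -1  -2
122   0  -1  -1  40  39  39  50  51  51  50  48  41  39  38  39  38  39  38  38  33  24  16   8
127  -1  -1  -1  39  51  50  52  52  51  51  52  51  49  42  39  40  40  38  39  38  37  30  18
132   0  -1  39  51  51  52  60  60  56  52  52  51  51  49  43  39  39  39  39  39  37  24  14
137  -1  -1  40  51  61  62  62  62  61  60  58  48  51  50  49  42  40  38  40  39  32  23  10
142  -1  -1  51  60  61  59  63  62  61  61  61  57  52  52  51  45  39  40  39  39  28  18   5
147  -1  -1  50  61  61  61  61  61  61  60  61  58 331  51  52  47  40  40  39  35  26  14   1
152   0  39  39  50  62  62  61  60  60  61  61  59  53  52  50  48  38 331  39  33  21  10  -1
157  -1  40  40  51  60  62  62  61  62  60  61  56  51  51  51  46  40  39  37  28  18   6  -1
162  -1  40  39  41  50  50  60  60  61  60  53  51  51  51  48  39  39  39  36  26  14   2  -1
167   0  -1  37  38  40  39  51  51  52  51  50  51  51  45  40  38  39  41  33  21  10  -1  -1
172   0   0  -2  -1   0   0  38  39  39  39  39  38  38  39  40  39  40  38  28  18   6  -1   0
177  -2  -1   0  -1  -2  -1  -2   0   0  40  39  39  39  39  39  39  40  36  25  13   0  -2  -1
green 811 [0.0595 0.0604 0.0609 0.0614 0.0621]
black 92 [0.046  0.0472 0.0487 0.0496 0.0512]
```

Button top ≈ 62 mm, collar ≈ 52 mm. The stop at 56 mm is therefore the button's own 6 mm end of travel, clear of the collar. Retract.

Call:
{"method": "jog_arm", "body": {"steps": [0,0,0,0,0,-0.5,0,0,0,0,0,0,-2,0,0,0,0,0,0,-5,0,0,0,0,0,0,-9,0,0,0,0,0,0,-13,0,0,0,0,3,0,-17,0,0,0,0,6,0,-19,0,0,0,0,9,0,-19,0,0,0,0,9,0,-19,0,0,0,0,9,0,-19,0]}}

```text
time_s: 48.15
position: [0.4145, 0.2512, 0.2427]
eef_rot: [1.794, 2.578, -0.001]
contact_force: [-0.6, -0.8, -0.4]
width: 0.008
```

```bash
python3 - <<'E'
from h import *
from sc import scoop
rel([])
for n in ['top','side']:
    c=cap(n,n+'22.png')
    if n=='top': scoop(c,(235,175,265,225))
E
```

```text
t 48.15 p [0.4145 0.2512 0.2427] psi 20.3 z [ 0.    -0.001 -1.   ] q [ 0.17 -0.02 -0.75  1.79 -0.01  1.36 -0.22] F [-0.6 -0.8 -0.4] w 0.07
ctr [0.4384 0.02  ] size [94.5 16.2] dir 11.3
```

View pics/top22.png

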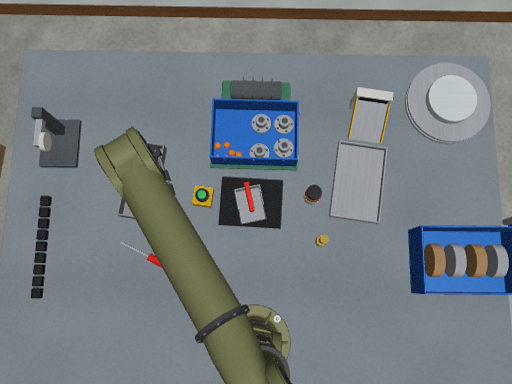

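View pics/side22.png

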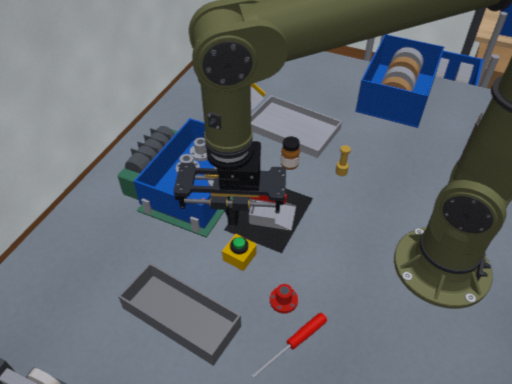

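The tote holds its hubs and chips. The bin and tray are empty, the scoop is on its mat and the bystanders haven't moved. Handing in.

```bash
python3 -c "
from plant import job_done
print(job_done())"
```

```text
the job is handed in; nothing more can be done
None
```

I loaded the tote, put the scoop back on its mat and pressed the start button, in the order you asked. I handed the job in after about 48 s; it gave no verdict.

- **Hubs:** All four from the catch tray stand boss up in the tote. One stood about 2 cm nearer the tote's near wall after the chips were poured. I did not find out why; it is still upright and I left it there.
- **Chips:** One scoop pass took all seven. A view from above showed seven in the tote and none left in the bin.
- **Scoop:** It lies flat on the black mat, within about 1 mm of where it started.
- **Button:** I pressed it to a hard stop at 28 N with the fingertips at 56 mm. The button top measured about 62 mm, so that is its full 6 mm of travel, and the stop was clear of the collar at about 52 mm. I then backed the arm off.
- **Bystanders:** The red master hub, jar, plug gauge and screwdriver look untouched in the last pictures.

**Readings that disagreed:** My first top-view estimate of the bin was about 8 mm off sideways. The wrist camera showed this, and I corrected it before lowering the scoop. While setting down the fourth hub, the wrist force briefly reached about 40 N, well under the 120 N wrist limit.

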